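# Pack a pillow-block bearing and latch the kit case

## Task

Pick up the loose pillow-block bearing and set it gently, upright on its feet, in the empty bay of the kit case that stands under the small rack, its length running front to back. Then lower the case's stiff lid without slamming it, press its front edge down until the catch snaps in and the lid stays fully home by itself, and let go. Leave everything else where it lies.

Things in the scene. Friction and masses are not known exactly. Their poses are not given: they have to be found in the camera images.
- station: Fixed grey steel kit case, 200 deep (x) x 280 wide (y) x 75 mm high, walls 6 mm, floor 6 mm thick, under a small blue rack. Origin: centre of its underside on the bench; x points from its front to the hinge side at its back, z up. Its front faces roughly the robot's left. A wall along x at y = 0 splits it into two bays, each 188 x 131 mm; the far one (+y) holds a ring and a collar, the near one (-y) is empty
- shelf_front (a point): middle of the front lower edge of the rack's slatted shelf, 30 mm in front of the case's centre, 440 mm above the bench. Shelf 300 mm wide (y), reaching 170 mm back; posts 25 x 20 mm at the case's x = +125, y = -155 and +155 mm. Bars an upright hand from the bay and the raised lid: come from the case's front, tilted 30 to 45 degrees, fingertips leading under it
- bay (a point): centre of the inner floor of the empty near bay (188 mm along x, 131 mm along y), axes as those of the case
- catch_roller (a point): centre of the sprung steel roller (10 mm thick) of the catch in the middle of the case's front wall, outside; its housing is 50 mm wide and stands 18 mm out. Apart from it, near each front corner of the rim (case x = -94, y = -128 and +128 mm) a sprung rubber pin, 12 mm thick, stands 14 mm above the rim
- lid (a joint): Opening angle of the lid, rad: 0 shut, grows as the front edge rises, at most 1.3; starts 0.95 to 1.15. Stiff hinge: the lid stays where it is left (1 to 4 N at the front edge lowers it). From 0.07 down two sprung pins lift it back to about 0.07 unless latched; pressing the front edge straight down with about 10 to 16 N takes it through the catch to the stop; it then stays at 0.02 or less
- lid_edge (a point): middle of the lid's free front edge, at half thickness. Clear flat plate, 225 mm hinge to edge, 280 mm wide, 10 mm thick; shut, it overhangs the case's front by 25 mm. Axes: x from the edge towards the hinge in the plate, y along the edge, z out of the outer (upper) face. Thrusting a tilted tool's end onto the edge of the steep lid opens it: pinch the edge or reach a finger behind it
- lid_tongue (a point): round bar (8 mm) on the lower end of the steel tongue below the middle of the lid's front edge: 28 mm wide, 10 mm in from the edge, bar centre 20 mm below the plate's lower face. It snaps under the roller of the catch. Hook or pinch the edge at least 50 mm to the side of it
- lid_hinge (a point): point on the hinge line, at mid-width, at the lower face of the lid (100 mm behind the case's centre, 77 mm above the bench); the hinge axis is the case's y
- bearing: Loose pillow-block bearing, dark steel, about 0.4 to 0.75 kg: foot plate 130 (x) x 40 (y) x 14 mm high, and across its middle a round-topped housing 56 mm long (x), 34 mm thick (y), 60 mm high over all. Origin: centre of the underside; x along its length, z up. Grip the housing across its 34 mm thickness. The two ends are alike
- flange: bystander: square four-bolt flange bearing, dark steel, 90 x 90 x 38 mm; origin centre of underside
- race: bystander: steel ring, 62 mm across, 18 mm high, in the case's far bay; origin centre of underside
- collar: bystander: steel collar, 48 mm across, 22 mm high, in the case's far bay; origin centre of underside
- pulley: bystander: aluminium belt pulley, 100 mm across, 42 mm high; origin centre of underside
- wrench: bystander: wrench, 200 mm long, lying flat
- tape: bystander: tape measure, 70 x 38 x 55 mm; origin centre of underside
- spray: bystander: spray can, 60 mm across, 150 mm high; origin centre of underside
There are look-alikes about, which are no part of the job. What is shaped like the bearing but purple is not meant.

How it is judged:
By the outcome, as a careful person would: the job done as asked, in the order asked, and still so for the second after the job is handed in, with the robot touching nothing.
It also fails if it takes over 64 s, if anything falls off the work surface, if the arm or the gripper's body presses on something with over 40 N, if the wrist force passes 120 N, or if a joint passes its speed limit or range.

## Robot

A 6-joint arm with a two-finger parallel gripper is mounted at the origin on the work surface. World frame = base frame: x ahead of the robot, y to its left, z up, the work surface at z = 0. Lengths are in m, angles in rad, forces in N, time in s.
With the tool pointing down it reaches from about 0.35 to 0.85 m from the base axis. Payload 8.1 kg.
Tool frame: the origin (TCP) lies on the mounting face of the last link; the fingertips stand 186 mm ahead of it and the grasp point (between the pads) lies 167 mm ahead of it; z points along the fingers, y is the line along which they close (so a half turn about z gives the same grasp; the last joint's range is limited). The gripper opens to 93 mm and grips with 3 to 60 N. Pads are 15 mm wide; open, the fingers measure 128 mm over their backs; the gripper's body (75 mm by 188 mm) begins 65 mm behind the grasp point.
Start: joints at [1.114, 0.13, 1.488, -0, 1.523, -0.085], TCP at [0.218, 0.559, 0.405] pointing down, gripper open.
Joint ranges: [-2.96, 2.96], [-0.89, 2.26], [0.02, 2.5], [-1.34, 4.48], [0, 2.73], [-2.66, 2.66]. Speed limits (rad/s): [2.39, 2.39, 2.79, 3.14, 3.14, 3.14].

## Interface

Orientations are given as a unit quaternion [w, x, y, z].
In Python, from plant import manip, optics, order gives the robot as it stands.
- The arm moves only by the tool arm_command, never from a script. Its argument "series" is a list of rows, each an object of numbers: "dx", "dy", "dz": the shift along the tool's x, y, z in m; "ax", "ay", "az": the turn, a rotation vector about the tool's x, y, z in rad; "grip": the opening, from -1 (shut) to 1 (fully open). A call has 1 to 10 rows; each row is the pose to reach, as a shift and turn from the pose commanded when the call began, along the tool's axes at that moment; what a row does not reach only later rows make up. A row lasts 1/12 s, in which the tool goes at most 41.7 mm and 7.16 degrees, less where a joint would pass 70% of its speed; a pose out of reach is approached as far as the arm can. A call with a gripper value outside its range is refused whole. The fingers move at their own pace and stop on an object; "squeeze" is the grip in N (left out, the last holds). Time passes only in rows, so rows that repeat a pose let the fingers close. It gives the time, the measured TCP pose, the force, the opening and the grip force at its end, in the units of the state.
- manip.state(): the state, without advancing time (a new reading comes with each control period).
- optics.read_camera(name): name is "side" or "top"; returns a dict with "image" (400x640x3 uint8, red, green, blue), "intrinsics" (3x3 intrinsics, pixels), "T" (4x4, takes a point from camera to world coordinates). Camera axes: x right, y down, z forward; pixel columns grow to the right and rows downward; lengths in m; the calibration is good to about 2 mm. A picture is of the moment at which its call begins. There is no depth.
- order.close_job(): hands the job in; it is judged then, once.
The state is a dict: "t": time; "joint_positions": joint angles; "joint_vel": joint speeds; "effort": joint torques, N m; "eef_pos": TCP position; "tcp_rot": TCP orientation; "wrist_force": force on the tool from outside, world axes, zero at the start; "torque": the same for the moment, N m; "gripper_width": opening from 0.0 (shut) to 1.0 (fully open); "grip_force": force on a finger pad.
Only numpy, scipy, OpenCV 4.12 (cv2) and the standard library are available. Lean on these libraries where they do the work, as an engineer would, in place of code of your own. Each camera call takes 0.05 s, during which the arm holds its last target. There are 200 camera calls.

## Working session

There is one attempt and no reset: what is moved stays moved. The work goes in short steps, Python scripts to look and compute and a tool call to move; the robot and the scene stay as the last step left them, time stands still between calls to the robot, and variables do not carry over. Pictures are saved under pics/ and viewed, at most 10 in all, crops included, and the job is handed in when it is done.

Besides the shell and the picture viewer there is one more tool, called by a JSON object that holds its "name" and its "arguments". arm_command: Moves the arm, as the interface text tells. Its arguments: {"type":"object","properties":{"series":{"type":"array","items":{"type":"object","properties":{"dx":{"type":"number"},"dy":{"type":"number"},"dz":{"type":"number"},"ax":{"type":"number"},"ay":{"type":"number"},"az":{"type":"number"},"grip":{"type":"number"}}}},"squeeze":{"type":"number"}},"required":["series"]}

```bash
ls; mkdir -p pics; python3 - <<'E'
from plant import manip, optics
import cv2,json
for n in("side","top"):
    c=optics.read_camera(n); cv2.imwrite(f"pics/{n}0.png",c["image"][:,:,::-1]); print(n,c["intrinsics"].tolist(),c["T"].round(4).tolist())
print(manip.state())
E
```

```text
pics
side [[442.08749052976106, 0.0, 314.9555870850321], [0.0, 442.08749052976106, 198.11905639434008], [0.0, 0.0, 1.0]] [[-0.9722, -0.159, 0.1719, 0.2877], [-0.2333, 0.5961, -0.7682, 1.3465], [0.0196, -0.787, -0.6166, 1.2169], [0.0, 0.0, 0.0, 1.0]]
top [[520.2728610095446, 0.0, 319.74823405397194], [0.0, 520.2728610095446, 194.54242453574938], [0.0, 0.0, 1.0]] [[0.0693, -0.9726, 0.222, 0.1792], [-0.9976, -0.0686, 0.0109, 0.1062], [0.0046, -0.2222, -0.975, 1.8495], [0.0, 0.0, 0.0, 1.0]]
{'t': 0.1, 'joint_positions': array([ 1.11359289e+00,  1.31073973e-01,  1.48915111e+00, -1.11707392e-05,
        1.52299835e+00, -8.54042266e-02]), 'joint_vel': array([ 0.00136787, -0.00243241, -0.00191603,  0.00014229, -0.00165325,
       -0.00014576]), 'effort': array([ 9.42319857e-04, -5.61350691e+01, -4.93091476e+01,  7.70708593e-02,
        2.91781663e-02, -6.46772901e-05]), 'eef_pos': array([0.21786967, 0.55883012, 0.40380965]), 'tcp_rot': array([-2.13139678e-04,  1.84830386e-01,  9.82770097e-01, -7.87059286e-04]), 'wrist_force': array([-1.13141007, -0.33469056, -0.09752033]), 'torque': array([-3.35536634e-08,  4.17042273e-02,  6.83514813e-02]), 'grip_force': 0.0, 'gripper_width': 0.9984734408147637}
```

View pics/side0.png

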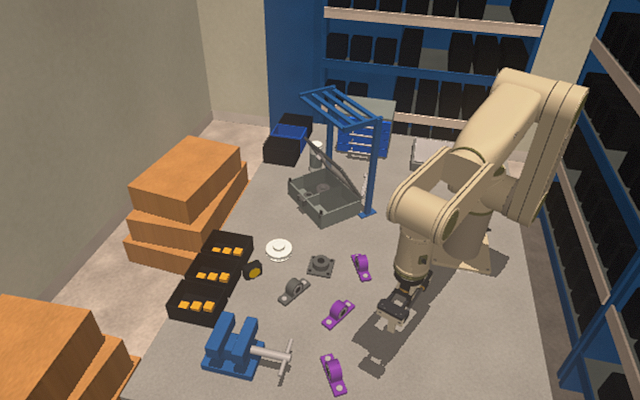

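View pics/top0.png

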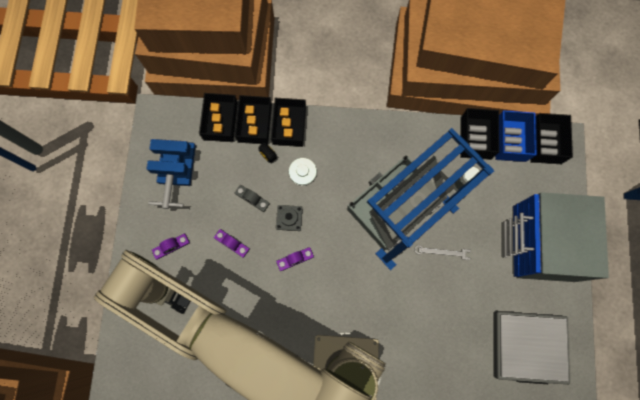

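```bash
python3 - <<'E'
import cv2,numpy as np
s=cv2.imread("pics/side0.png");t=cv2.imread("pics/top0.png")
def crop(im,x,y,w,h,k): return cv2.resize(im[y:y+h,x:x+w],None,fx=k,fy=k,interpolation=cv2.INTER_CUBIC)
o=np.zeros((600,800,3),np.uint8)
o[:600,:480]=crop(s,275,80,120,150,4)
o[:280,480:800]=crop(s,274,273,40,35,8)
o[300:580,480:800]=crop(t,231,180,40,35,8)
cv2.imwrite("pics/c1.png",o)
cv2.imwrite("pics/c2.png",crop(t,340,120,160,150,4))
E
```

```text
(no output)
```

View pics/c1.png

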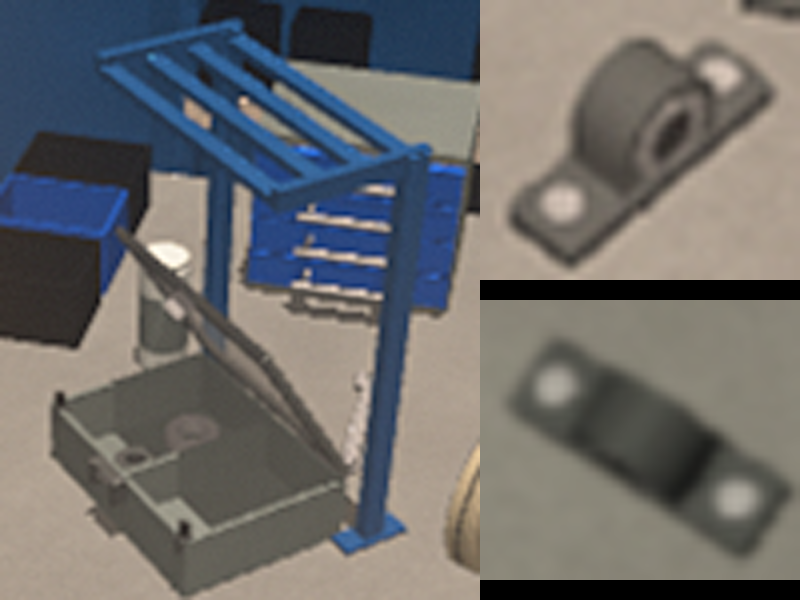

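View pics/c2.png

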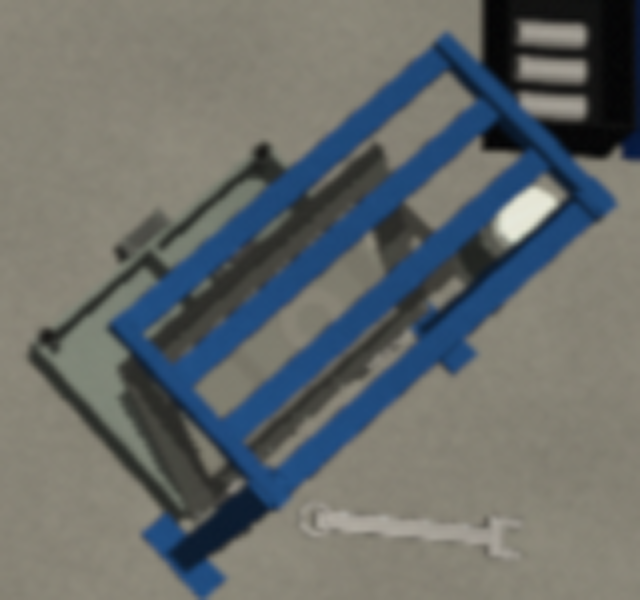

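```bash
cat > h.py <<'E'
import numpy as np
from scipy.optimize import least_squares
from scipy.spatial.transform import Rotation as R
K={'s':np.array([[442.0875,0,314.9556],[0,442.0875,198.119],[0,0,1]]),'t':np.array([[520.2729,0,319.7482],[0,520.2729,194.5424],[0,0,1]])}
from numpy import array
T={'s':array([[-0.9722,-0.159,0.1719,0.2877],[-0.2333,0.5961,-0.7682,1.3465],[0.0196,-0.787,-0.6166,1.2169],[0,0,0,1]]),
't':array([[0.0693,-0.9726,0.222,0.1792],[-0.9976,-0.0686,0.0109,0.1062],[0.0046,-0.2222,-0.975,1.8495],[0,0,0,1]])}
def proj(c,P):
    q=K[c]@(T[c][:3,:3].T@(np.asarray(P)-T[c][:3,3])); return q[:2]/q[2]
def onz(c,uv,z):
    d=T[c][:3,:3]@np.linalg.solve(K[c],[*uv,1]); o=T[c][:3,3]; return o+d*(z-o[2])/d[2]
def W(p,P): # p=x,y,yaw
    c,s=np.cos(p[2]),np.sin(p[2]); return array([p[0]+c*P[0]-s*P[1],p[1]+s*P[0]+c*P[1],P[2]])
def fit(obs,p0):
    f=lambda p:np.concatenate([proj(c,W(p,P))-uv for c,uv,P in obs])
    r=least_squares(f,p0,loss='soft_l1'); return r.x,f(r.x).reshape(-1,2)
E
python3 - <<'E'
from h import *
np.set_printoptions(precision=4,suppress=True)
u=lambda x,y,k,ox,oy:array([(x+.5)/k-.5+ox,(y+.5)/k-.5+oy])
S=lambda x,y:u(x,y,4,275,80); Tt=lambda x,y:u(x,y,4,340,120)
obs=[('s',S(60,395),(-.094,.128,.089)),('s',S(183,523),(-.094,-.128,.089)),('s',S(187,596),(-.1,-.14,0)),('s',S(350,482),(.1,-.14,.075)),
('t',Tt(263,150),(-.094,.128,.089)),('t',Tt(47,336),(-.094,-.128,.089)),('t',Tt(35,355),(-.1,-.14,.075)),('t',Tt(183,518),(.1,-.14,.075))]
a=onz('t',obs[4][1],.089);b=onz('t',obs[5][1],.089);print(a,b,np.linalg.norm(a-b))
p,r=fit(obs,[*(a+b)[:2]/2-[.07,.07],-2.2]);print('case',p,r.tolist())
# lid
def lidP(th,d,y): 
    return (.1-d*np.cos(th),y,.077+d*np.sin(th))
for c,uv,y in (('s',S(120,230),.14),('s',S(265,357),-.14),('t',Tt(378,148),.14),('t',Tt(125,368),-.14)):
    q=least_squares(lambda t:proj(c,W(p,lidP(t[0],.225,y)))-uv,[1.]);print('lid',c,q.x,q.fun)
sb=lambda x,y:u(x-480,y,8,274,273);tb=lambda x,y:u(x-480,y-300,8,231,180)
h=.046
ob=[('s',sb(562,203)),('s',sb(722,73)),('t',tb(553,387)),('t',tb(735,500))]
for c,uv in ob: print(onz(c,uv,.014))
C=onz('t',tb(650,445),.014)
m1=onz('s',ob[0][1],.014);m2=onz('s',ob[1][1],.014)
print('side mid',(m1+m2)/2, np.arctan2(*(m2-m1)[1::-1]))
m1=onz('t',ob[2][1],.014);m2=onz('t',ob[3][1],.014)
print('top mid',(m1+m2)/2, np.arctan2(*(m2-m1)[1::-1]))
E
```

```text
[ 0.7365 -0.1663  0.089 ] [0.5556 0.0146 0.089 ] 0.25583887754103357
case [ 0.5803 -0.1428 -2.3574] [[1.111281047633895, 0.09595255231957367], [1.4613312961530482, 0.45789641538962655], [0.1448908893468115, 1.027505523123068], [0.4377907879931513, -0.0075272919690405615], [0.2048866231641, -0.18760244566698248], [0.12290837231000751, -0.22913536182983307], [-0.8518592962356593, -3.218927206515275], [1.0030128464223367, -0.6684069868271081]]
lid s [1.0201] [-0.0313 -0.0345]
lid s [1.017] [0.8934 0.9725]
lid t [1.0314] [ 0.5572 -0.8371]
lid t [1.041] [-1.1887  1.3688]
[0.5968 0.4135 0.014 ]
[0.549  0.3261 0.014 ]
[0.5919 0.4171 0.014 ]
[0.5457 0.33   0.014 ]
side mid [0.5729 0.3698 0.014 ] -2.0722587017909753
top mid [0.5688 0.3735 0.014 ] -2.059096418573787
```

```bash
cat >> h.py <<'E'
case=[0.5803,-0.1428,-2.3574]
def rot(yaw,tilt):
    """tool z leans along horizontal yaw by tilt from straight down; tool y = yaw-90deg... case y"""
    z=array([np.cos(yaw)*np.sin(tilt),np.sin(yaw)*np.sin(tilt),-np.cos(tilt)])
    y=array([-np.sin(yaw),np.cos(yaw),0]); return np.c_[np.cross(y,z),y,z]
def delta(P,Rt,off=.167,st=None):
    """P: world point for the tool point 'off' ahead of the TCP"""
    from plant import manip
    st=st or manip.state(); q=st['tcp_rot']; R0=R.from_quat([q[1],q[2],q[3],q[0]]).as_matrix()
    d=R0.T@(np.asarray(P)-off*Rt[:,2]-st['eef_pos']); a=R.from_matrix(R0.T@Rt).as_rotvec()
    print('d',d.round(4),'a',a.round(4),'|a|deg',np.degrees(np.linalg.norm(a)).round(1))
def show():
    from plant import manip
    st=manip.state(); q=st['tcp_rot']; M=R.from_quat([q[1],q[2],q[3],q[0]]).as_matrix()
    g=st['eef_pos']+.167*M[:,2]; t=st['eef_pos']+.186*M[:,2]
    c=lambda p:(lambda v:array([np.cos(case[2])*v[0]+np.sin(case[2])*v[1],-np.sin(case[2])*v[0]+np.cos(case[2])*v[1],p[2]]))(p[:2]-case[:2])
    print('t',round(st['t'],2),'tcp',st['eef_pos'].round(4),'z',M[:,2].round(3),'y',M[:,1].round(3),'grasp',g.round(4),'case',c(g).round(4),'tip case',c(t).round(4),'F',st['wrist_force'].round(1),'w',round(st['gripper_width'],3),round(st['grip_force'],1),'j',st['joint_positions'].round(2))
E
python3 - <<'E'
from h import *
delta([.571,.3715,.05+.10],rot(-2.065,np.radians(35)))
print(rot(-2.065,.61))
E
```

```text
d [-0.4088  0.049   0.1169] a [ 0.5141 -0.4546  1.635 ] |a|deg 101.6
[[ 0.38878427  0.88034671 -0.27172866]
 [ 0.72157444 -0.47433076 -0.50432198]
 [-0.57286746  0.         -0.81964802]]
```

{"name": "arm_command", "arguments": {"series": [{"dx": -0.41, "dy": 0.05, "dz": 0.117, "ax": 0.514, "ay": -0.455, "az": 1.635, "grip": 1}, {"dx": -0.41, "dy": 0.05, "dz": 0.117, "ax": 0.514, "ay": -0.455, "az": 1.635}, {"dx": -0.41, "dy": 0.05, "dz": 0.117, "ax": 0.514, "ay": -0.455, "az": 1.635}, {"dx": -0.41, "dy": 0.05, "dz": 0.117, "ax": 0.514, "ay": -0.455, "az": 1.635}, {"dx": -0.41, "dy": 0.05, "dz": 0.117, "ax": 0.514, "ay": -0.455, "az": 1.635}, {"dx": -0.41, "dy": 0.05, "dz": 0.117, "ax": 0.514, "ay": -0.455, "az": 1.635}, {"dx": -0.41, "dy": 0.05, "dz": 0.117, "ax": 0.514, "ay": -0.455, "az": 1.635}, {"dx": -0.41, "dy": 0.05, "dz": 0.117, "ax": 0.514, "ay": -0.455, "az": 1.635}, {"dx": -0.41, "dy": 0.05, "dz": 0.117, "ax": 0.514, "ay": -0.455, "az": 1.635}, {"dx": -0.41, "dy": 0.05, "dz": 0.117, "ax": 0.514, "ay": -0.455, "az": 1.635}]}}

```text
validation failed for argument at $.se...
```

```bash
python3 -c "
from h import *
show();delta([.571,.3715,.15],rot(-2.065,np.radians(35)))"
```

```text
t 0.1 tcp [0.2179 0.5588 0.4038] z [-0.001 -0.001 -1.   ] y [ 0.363  0.932 -0.002] grasp [0.2178 0.5586 0.2368] case [-0.2387 -0.7526  0.2368] tip case [-0.2387 -0.7526  0.2178] F [-1.1 -0.3 -0.1] w 0.998 0.0 j [ 1.11  0.13  1.49 -0.    1.52 -0.09]
d [-0.4088  0.049   0.1169] a [ 0.5141 -0.4546  1.635 ] |a|deg 101.6
```

{"name": "arm_command", "arguments": {"series": [{"dx": -0.2, "dy": 0.02, "dz": 0.05, "ax": 0.1, "ay": -0.1, "az": 0.8, "grip": 1}]}}

```text
t: 0.18
eef_pos: [0.2527, 0.5501, 0.3965]
tcp_rot: [0.005, 0.241, 0.97, -0.007]
wrist_force: [1.5, 0.6, 0.1]
gripper_width: 1.002
grip_force: 0.0
```

```bash
python3 -c "
from h import *
delta([.571,.3715,.15],rot(-2.065,np.radians(35)))"
```

```text
d [-0.3641  0.0884  0.1134] a [ 0.481  -0.458   1.5218] |a|deg 95.1
```

{"name": "arm_command", "arguments": {"series": [{"dx": -0.364, "dy": 0.088, "dz": 0.113, "ax": 0.481, "ay": -0.458, "az": 1.522, "grip": 1}, {"dx": -0.364, "dy": 0.088, "dz": 0.113, "ax": 0.481, "ay": -0.458, "az": 1.522, "grip": 1}, {"dx": -0.364, "dy": 0.088, "dz": 0.113, "ax": 0.481, "ay": -0.458, "az": 1.522, "grip": 1}, {"dx": -0.364, "dy": 0.088, "dz": 0.113, "ax": 0.481, "ay": -0.458, "az": 1.522, "grip": 1}, {"dx": -0.364, "dy": 0.088, "dz": 0.113, "ax": 0.481, "ay": -0.458, "az": 1.522, "grip": 1}, {"dx": -0.364, "dy": 0.088, "dz": 0.113, "ax": 0.481, "ay": -0.458, "az": 1.522, "grip": 1}, {"dx": -0.364, "dy": 0.088, "dz": 0.113, "ax": 0.481, "ay": -0.458, "az": 1.522, "grip": 1}, {"dx": -0.364, "dy": 0.088, "dz": 0.113, "ax": 0.481, "ay": -0.458, "az": 1.522, "grip": 1}, {"dx": -0.364, "dy": 0.088, "dz": 0.113, "ax": 0.481, "ay": -0.458, "az": 1.522, "grip": 1}, {"dx": -0.364, "dy": 0.088, "dz": 0.113, "ax": 0.481, "ay": -0.458, "az": 1.522, "grip": 1}]}}

```text
t: 1.02
eef_pos: [0.6236, 0.4468, 0.2826]
tcp_rot: [0.125, 0.721, 0.649, -0.21]
wrist_force: [-1.1, -0.7, -0.1]
gripper_width: 1.0
grip_force: 0.0
```

```bash
python3 -c "
from h import *
show();delta([.571,.3715,.15],rot(-2.065,np.radians(35)))"
```

```text
t 1.02 tcp [0.6236 0.4468 0.2826] z [-0.141 -0.454 -0.88 ] y [ 0.988 -0.127 -0.092] grasp [0.6001 0.3711 0.1356] case [-0.3769 -0.3498  0.1356] tip case [-0.369  -0.3456  0.1189] F [-1.1 -0.7 -0.1] w 1.0 0.0 j [ 0.63  0.91  0.72 -0.31  1.9   0.69]
d [ 0.0054 -0.0086 -0.0068] a [ 0.1131 -0.1055  0.3599] |a|deg 22.4
```

{"name": "arm_command", "arguments": {"series": [{"dx": 0.005, "dy": -0.009, "dz": -0.007, "ax": 0.113, "ay": -0.1055, "az": 0.36, "grip": 1}, {"dx": 0.005, "dy": -0.009, "dz": -0.007, "ax": 0.113, "ay": -0.1055, "az": 0.36, "grip": 1}, {"dx": 0.005, "dy": -0.009, "dz": -0.007, "ax": 0.113, "ay": -0.1055, "az": 0.36, "grip": 1}, {"dx": 0.005, "dy": -0.009, "dz": -0.007, "ax": 0.113, "ay": -0.1055, "az": 0.36, "grip": 1}, {"dx": 0.005, "dy": -0.009, "dz": -0.007, "ax": 0.113, "ay": -0.1055, "az": 0.36, "grip": 1}, {"dx": 0.005, "dy": -0.009, "dz": -0.007, "ax": 0.113, "ay": -0.1055, "az": 0.36, "grip": 1}]}}

```text
t: 1.52
eef_pos: [0.6123, 0.4591, 0.2904]
tcp_rot: [0.153, 0.816, 0.495, -0.256]
wrist_force: [-0.8, -0.7, -0.4]
gripper_width: 0.998
grip_force: 0.0
```

```bash
python3 -c "
from h import *
show();delta([.571,.3715,.05],rot(-2.065,np.radians(35)))
from plant import optics
import cv2
s=optics.read_camera('side')['image'][200:340,230:400,::-1]
t=optics.read_camera('top')['image'][130:270,180:350,::-1]
cv2.imwrite('pics/p1.png',cv2.resize(np.hstack([s,t]),None,fx=2.3,fy=2.3,interpolation=cv2.INTER_CUBIC))"
```

```text
t 1.52 tcp [0.6123 0.4591 0.2904] z [-0.266 -0.503 -0.822] y [ 0.886 -0.463 -0.003] grasp [0.5679 0.3751 0.1531] case [-0.357  -0.3754  0.1531] tip case [-0.3466 -0.3722  0.1374] F [-0.8 -0.7 -0.4] w 0.998 0.0 j [ 0.64  1.    0.58 -0.29  2.1   1.04]
d [0.0581 0.0055 0.0857] a [ 0.0045 -0.0057  0.0122] |a|deg 0.8
```

View pics/p1.png

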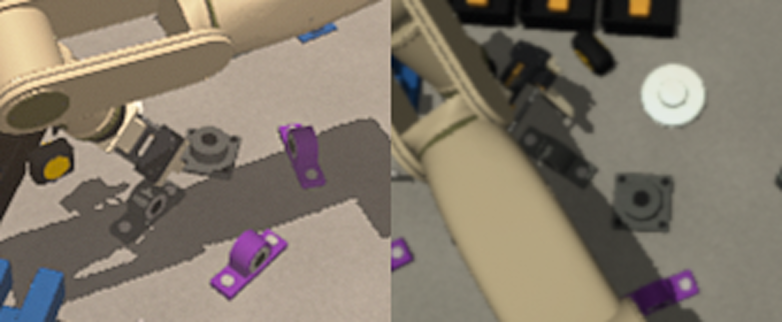

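```bash
python3 -c "
from h import *
for c,uv in(('t',(268,154)),('s',(254,270)),('t',(290,217)),('s',(321,265))): print(onz(c,uv,.03))"
```

```text
[0.73161009 0.32547701 0.03      ]
[0.73258347 0.33138492 0.03      ]
[0.50445879 0.22624883 0.03      ]
[0.50486483 0.247051   0.03      ]
```

{"name": "arm_command", "arguments": {"series": [{"dx": 0.035, "dy": 0.0055, "dz": 0.052, "ax": 0.0045, "ay": -0.006, "az": 0.012, "grip": 0.6}, {"dx": 0.035, "dy": 0.0055, "dz": 0.052, "ax": 0.0045, "ay": -0.006, "az": 0.012, "grip": 0.6}, {"dx": 0.035, "dy": 0.0055, "dz": 0.052, "ax": 0.0045, "ay": -0.006, "az": 0.012, "grip": 0.6}, {"dx": 0.035, "dy": 0.0055, "dz": 0.052, "ax": 0.0045, "ay": -0.006, "az": 0.012, "grip": 0.6}, {"dx": 0.035, "dy": 0.0055, "dz": 0.052, "ax": 0.0045, "ay": -0.006, "az": 0.012, "grip": 0.6}]}}

```text
t: 2.03
eef_pos: [0.6167, 0.4561, 0.2305]
tcp_rot: [0.155, 0.82, 0.488, -0.258]
wrist_force: [-0.0, 0.1, 0.4]
gripper_width: 0.805
grip_force: 0.0
```

```bash
python3 -c "
from h import *
show();delta([.571,.3715,.05],rot(-2.065,np.radians(35)))"
```

```text
t 2.03 tcp [0.6167 0.4561 0.2305] z [-0.271 -0.505 -0.82 ] y [ 0.879 -0.477  0.002] grasp [0.5714 0.3719 0.0936] case [-0.3572 -0.3707  0.0936] tip case [-0.3468 -0.3675  0.0781] F [-0.   0.1  0.4] w 0.805 0.0 j [ 0.63  1.05  0.61 -0.28  2.02  1.08]
d [ 0.0247 -0.0002  0.0361] a [ 0.0003 -0.0008 -0.0033] |a|deg 0.2
```

{"name": "arm_command", "arguments": {"series": [{"dx": 0.012, "dy": 0, "dz": 0.018, "ax": 0, "ay": 0, "az": -0.003, "grip": 0.6}, {"dx": 0.026, "dy": 0, "dz": 0.038, "ax": 0, "ay": 0, "az": -0.003, "grip": 0.6}, {"dx": 0.026, "dy": 0, "dz": 0.038, "ax": 0, "ay": 0, "az": -0.003, "grip": 0.6}, {"dx": 0.026, "dy": 0, "dz": 0.038, "ax": 0, "ay": 0, "az": -0.003, "grip": 0.6}]}}

```text
t: 2.37
eef_pos: [0.6162, 0.4554, 0.183]
tcp_rot: [0.154, 0.819, 0.489, -0.259]
wrist_force: [-1.0, 0.1, 0.4]
gripper_width: 0.801
grip_force: 0.0
```

{"name": "arm_command", "arguments": {"series": [{"dx": 0, "dy": 0, "dz": 0, "ax": 0, "ay": 0, "az": 0, "grip": -0.1}, {"dx": 0, "dy": 0, "dz": 0, "ax": 0, "ay": 0, "az": 0, "grip": -0.4}, {"dx": 0, "dy": 0, "dz": 0, "ax": 0, "ay": 0, "az": 0, "grip": -1}, {"dx": 0, "dy": 0, "dz": 0, "ax": 0, "ay": 0, "az": 0, "grip": -1}, {"dx": 0, "dy": 0, "dz": 0, "ax": 0, "ay": 0, "az": 0, "grip": -1}, {"dx": 0, "dy": 0, "dz": 0, "ax": 0, "ay": 0, "az": 0, "grip": -1}], "squeeze": 40}}

```text
t: 2.87
eef_pos: [0.6165, 0.4554, 0.1828]
tcp_rot: [0.154, 0.819, 0.489, -0.258]
wrist_force: [-0.7, 0.2, 0.7]
gripper_width: 0.418
grip_force: 0.0
```

```bash
python3 -c "
from h import *
show()"
```

```text
t 2.87 tcp [0.6165 0.4554 0.1828] z [-0.273 -0.505 -0.819] y [ 0.88  -0.475  0.   ] grasp [0.571  0.3711 0.0461] case [-0.3563 -0.3704  0.0461] tip case [-0.3459 -0.3672  0.0305] F [-0.7  0.2  0.7] w 0.418 0.0 j [ 0.63  1.1   0.63 -0.27  1.97  1.09]
```

{"name": "arm_command", "arguments": {"series": [{"dx": 0, "dy": 0, "dz": 0, "ax": 0, "ay": 0, "az": 0, "grip": -1}, {"dx": 0, "dy": 0, "dz": 0, "ax": 0, "ay": 0, "az": 0, "grip": -1}, {"dx": 0, "dy": 0, "dz": 0, "ax": 0, "ay": 0, "az": 0, "grip": -1}, {"dx": 0, "dy": 0, "dz": 0, "ax": 0, "ay": 0, "az": 0, "grip": -1}]}}

```text
t: 3.2
eef_pos: [0.6163, 0.4554, 0.1825]
tcp_rot: [0.154, 0.819, 0.489, -0.259]
wrist_force: [-1.5, 0.9, 2.2]
gripper_width: 0.362
grip_force: 40.0
```

```bash
python3 -c "
from h import *
show()
yaw=case[2];Rt=rot(yaw,np.radians(35))
delta([.571,.371,.096],rot(-2.065,np.radians(35)))"
```

```text
t 3.2 tcp [0.6163 0.4554 0.1825] z [-0.273 -0.505 -0.819] y [ 0.88  -0.475 -0.   ] grasp [0.5707 0.371  0.0458] case [-0.3561 -0.3705  0.0458] tip case [-0.3457 -0.3674  0.0303] F [-1.5  0.9  2.2] w 0.362 40.0 j [ 0.63  1.1   0.63 -0.27  1.97  1.09]
d [-0.0289  0.0001 -0.0411] a [-0.0007  0.001  -0.0005] |a|deg 0.1
```

{"name": "arm_command", "arguments": {"series": [{"dx": -0.015, "dy": 0, "dz": -0.02, "ax": 0, "ay": 0, "az": 0, "grip": -1}, {"dx": -0.04, "dy": 0, "dz": -0.057, "ax": 0, "ay": 0, "az": 0, "grip": -1}, {"dx": -0.08, "dy": 0, "dz": -0.115, "ax": 0, "ay": 0, "az": 0, "grip": -1}, {"dx": -0.08, "dy": 0, "dz": -0.115, "ax": 0, "ay": 0, "az": 0, "grip": -1}, {"dx": -0.08, "dy": 0, "dz": -0.115, "ax": 0, "ay": 0, "az": 0, "grip": -1}]}}

```text
t: 3.62
eef_pos: [0.6176, 0.4564, 0.3321]
tcp_rot: [0.154, 0.821, 0.489, -0.253]
wrist_force: [1.6, 0.9, -3.2]
gripper_width: 0.36
grip_force: 40.0
```

```bash
python3 -c "
from h import *
show()
Rt=rot(case[2],np.radians(35))
delta(W(case,(-.13,-.0685,.18)),Rt)"
```

```text
t 3.62 tcp [0.6176 0.4564 0.3321] z [-0.265 -0.5   -0.825] y [ 0.88  -0.475  0.006] grasp [0.5734 0.3729 0.1944] case [-0.3594 -0.37    0.1944] tip case [-0.3491 -0.3668  0.1787] F [ 1.6  0.9 -3.2] w 0.36 40.0 j [ 0.63  0.99  0.52 -0.3   2.16  1.03]
d [-0.2454  0.2511  0.1884] a [ 0.1704 -0.0108  0.2363] |a|deg 16.7
```

{"name": "arm_command", "arguments": {"series": [{"dx": -0.025, "dy": 0.025, "dz": 0.018, "ax": 0.017, "ay": -0.001, "az": 0.024, "grip": -1}, {"dx": -0.05, "dy": 0.05, "dz": 0.037, "ax": 0.034, "ay": -0.002, "az": 0.047, "grip": -1}, {"dx": -0.075, "dy": 0.075, "dz": 0.056, "ax": 0.051, "ay": -0.003, "az": 0.071, "grip": -1}, {"dx": -0.1, "dy": 0.1, "dz": 0.075, "ax": 0.068, "ay": -0.004, "az": 0.094, "grip": -1}, {"dx": -0.123, "dy": 0.125, "dz": 0.094, "ax": 0.085, "ay": -0.005, "az": 0.118, "grip": -1}, {"dx": -0.147, "dy": 0.15, "dz": 0.113, "ax": 0.102, "ay": -0.006, "az": 0.142, "grip": -1}, {"dx": -0.172, "dy": 0.175, "dz": 0.132, "ax": 0.119, "ay": -0.007, "az": 0.165, "grip": -1}, {"dx": -0.196, "dy": 0.2, "dz": 0.15, "ax": 0.136, "ay": -0.009, "az": 0.189, "grip": -1}, {"dx": -0.221, "dy": 0.226, "dz": 0.17, "ax": 0.153, "ay": -0.01, "az": 0.213, "grip": -1}, {"dx": -0.245, "dy": 0.251, "dz": 0.188, "ax": 0.17, "ay": -0.011, "az": 0.236, "grip": -1}]}}

```text
t: 4.45
eef_pos: [0.6905, 0.0628, 0.306]
tcp_rot: [0.115, 0.879, 0.364, -0.285]
wrist_force: [-0.0, -0.5, -7.2]
gripper_width: 0.367
grip_force: 40.0
```

{"name": "arm_command", "arguments": {"series": [{"dx": 0, "dy": 0, "dz": 0, "ax": 0, "ay": 0, "az": 0, "grip": -1}, {"dx": 0, "dy": 0, "dz": 0, "ax": 0, "ay": 0, "az": 0, "grip": -1}, {"dx": 0, "dy": 0, "dz": 0, "ax": 0, "ay": 0, "az": 0, "grip": -1}]}}

```text
t: 4.7
eef_pos: [0.6906, 0.0647, 0.3068]
tcp_rot: [0.115, 0.879, 0.364, -0.285]
wrist_force: [0.1, 0.8, -6.1]
gripper_width: 0.365
grip_force: 40.0
```

```bash
python3 -c "
from h import *
show()
Rt=rot(case[2],np.radians(35))
for P in((-.06,-.0685,.155),(-.02,-.0685,.14),(-.005,-.0685,.11),(-.005,-.0685,.06)): delta(W(case,P),Rt)
from plant import optics
import cv2
s=optics.read_camera('side')['image'][70:250,250:430,::-1]
t=optics.read_camera('top')['image'][100:280,320:500,::-1]
cv2.imwrite('pics/p2.png',cv2.resize(np.hstack([s,t]),None,fx=2.2,fy=2.2,interpolation=cv2.INTER_CUBIC))"
```

```text
t 4.7 tcp [0.6906 0.0647 0.3068] z [-0.417 -0.41  -0.811] y [ 0.706 -0.708 -0.005] grasp [ 0.621  -0.0038  0.1713] case [-0.127  -0.0697  0.1713] tip case [-0.1159 -0.0698  0.1559] F [ 0.1  0.8 -6.1] w 0.365 40.0 j [ 0.12  0.71  0.99 -0.39  1.93  0.86]
d [-0.0471  0.0006  0.0525] a [-0.0038  0.0136  0.0027] |a|deg 0.8
d [-0.0708  0.0007  0.088 ] a [-0.0038  0.0136  0.0027] |a|deg 0.8
d [-0.0654  0.0008  0.1211] a [-0.0038  0.0136  0.0027] |a|deg 0.8
d [-0.0362  0.0011  0.1617] a [-0.0038  0.0136  0.0027] |a|deg 0.8
```

View pics/p2.png

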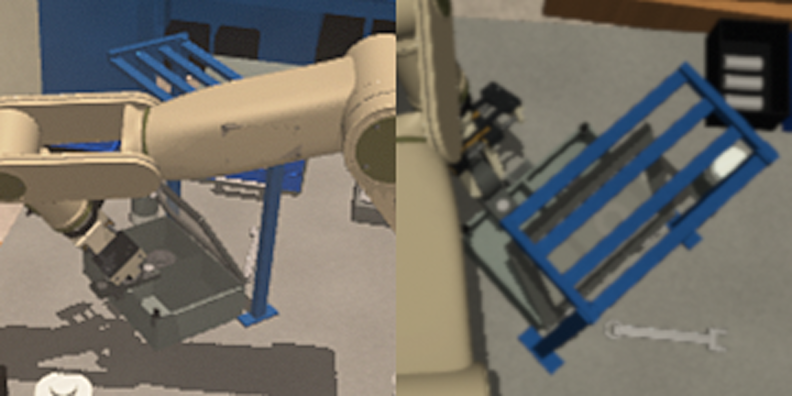

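```bash
cat > kin.py <<'E'
from h import *
D=[([1.1136,.1311,1.4892,0,1.523],[.21787,.55883,.40381],[-.001,-.001,-1]),
([.63,.91,.72],[.6236,.4468,.2826],[-.141,-.454,-.88]),([.64,1.0,.58],[.6123,.4591,.2904],[-.266,-.503,-.822]),
([.63,1.05,.61],[.6167,.4561,.2305],[-.271,-.505,-.820]),([.63,1.1,.63],[.6163,.4554,.1825],[-.273,-.505,-.819]),
([.63,.99,.52],[.6176,.4564,.3321],[-.265,-.5,-.825]),([.12,.71,.99],[.6906,.0647,.3068],[-.417,-.41,-.811])]
A=[];b=[]
for j,p,z in D:
    e=array([np.cos(j[0]),np.sin(j[0]),0]);u=array([0,0,1]);f=j[1]+j[2]
    S=lambda a:np.sin(a)*e+np.cos(a)*u
    A.append(np.c_[e,u,S(j[1]),S(f),S(f-np.pi/2),z]);b.append(p)
A=np.vstack(A);b=np.hstack(b)
X,res,rk,sv=np.linalg.lstsq(A,b,rcond=None)
a1,d1,L2,L4,a3,d6=X
def solve(tcp,z):
    w=array(tcp)-d6*array(z); j1=np.arctan2(w[1],w[0]); r=np.hypot(*w[:2])
    q=least_squares(lambda q:[a1+L2*np.sin(q[0])+L4*np.sin(q[0]+q[1])+a3*np.sin(q[0]+q[1]-np.pi/2)-r,d1+L2*np.cos(q[0])+L4*np.cos(q[0]+q[1])+a3*np.cos(q[0]+q[1]-np.pi/2)-w[2]],[.7,1.]).x
    el=(a1+L2*np.sin(q[0]),d1+L2*np.cos(q[0])); f=q.sum(); c=(el[0]+a3*np.sin(f-np.pi/2),el[1]+a3*np.cos(f-np.pi/2))
    return j1,q,w,el,c,f
if __name__=='__main__':
    np.set_printoptions(precision=3,suppress=True)
    print('a1 d1 L2 L4 a3 d6',X,'rms',np.sqrt(np.mean((A@X-b)**2)))
    for t in(30,35,40,45):
        Rt=rot(case[2],np.radians(t));tcp=W(case,(-.005,-.0685,.053))-.167*Rt[:,2]
        j1,q,w,el,c,f=solve(tcp,Rt[:,2]);n=array([-np.sin(j1),np.cos(j1),0])
        for nm,P in(('shelf',(-.03,-.15,.44)),('shelfback',(.14,-.15,.44)),('post',(.125,-.155,.44))):
            P=W(case,P);r=P@[np.cos(j1),np.sin(j1),0];print(t,nm,'side',round(P@n,3),'r',round(r,3),'axis z there',round(c[1]+(r-c[0])/np.tan(f),3))
        print(' j',j1,q,'wrist',w,'elbow r,z',el,'dir',f)
E
python3 kin.py
```

```text
a1 d1 L2 L4 a3 d6 [ 0.02   0.249  0.278  0.531 -0.08   0.025] rms 0.014305793563406019
30 shelf side 0.004 r 0.496 axis z there 0.264
30 shelfback side -0.121 r 0.38 axis z there 0.312
30 post side -0.107 r 0.387 axis z there 0.309
 j -0.038250835989599004 [0.465 1.501] wrist [ 0.603 -0.023  0.219] elbow r,z (np.float64(0.14461729444031418), np.float64(0.4968910093731603)) dir 1.9655632690761207
35 shelf side -0.005 r 0.496 axis z there 0.26
35 shelfback side -0.127 r 0.378 axis z there 0.31
35 post side -0.113 r 0.385 axis z there 0.307
 j -0.02140294230881458 [0.511 1.461] wrist [ 0.613 -0.013  0.21 ] elbow r,z (np.float64(0.15607082716934736), np.float64(0.4908110583478616)) dir 1.9719013846251277
40 shelf side -0.012 r 0.496 axis z there 0.255
40 shelfback side -0.133 r 0.376 axis z there 0.307
40 post side -0.119 r 0.383 axis z there 0.304
 j -0.006036935916371694 [0.559 1.42 ] wrist [ 0.623 -0.004  0.2  ] elbow r,z (np.float64(0.16745619053203456), np.float64(0.48406027206621566)) dir 1.9794151183891273
45 shelf side -0.019 r 0.495 axis z there 0.249
45 shelfback side -0.138 r 0.374 axis z there 0.303
45 post side -0.124 r 0.381 axis z there 0.299
 j 0.007835826589466712 [0.607 1.381] wrist [0.631 0.005 0.189] elbow r,z (np.float64(0.17865543598712244), np.float64(0.47667127856542857)) dir 1.9880224065718388
```

```bash
python3 - <<'E'
import re
s=open('kin.py').read()
s=s.replace("A.append(np.c_[e,u,S(j[1]),S(f),S(f-np.pi/2),z])","A.append(np.c_[e,u,S(j[1]),S(f),S(f-np.pi/2),z,S(j[1]-np.pi/2),np.cross(u,e)])")
s=s.replace("a1,d1,L2,L4,a3,d6=X","a1,d1,L2,L4,a3,d6=X[:6]")
open('kin2.py','w').write(s)
E
python3 - <<'E'
from kin2 import *
np.set_printoptions(precision=3,suppress=True)
print(X,sv); print((A@X-b).reshape(-1,3))
from plant import manip
st=manip.state(); print(st['joint_positions'],st['eef_pos'],st['tcp_rot'])
# j1 consistency: lateral offset of wrist for various d6
for j,p,z in D:
    n=array([-np.sin(j[0]),np.cos(j[0]),0]); print('lat: tcp',n@array(p),'z',n@array(z),'d6=',n@array(p)/(n@array(z)))
E
```

```text
[ 0.011  0.318  0.368  0.541 -0.064  0.189 -0.001  0.05 ] [5.213 4.532 2.694 0.693 0.666 0.267 0.127 0.127]
[[ 0.001 -0.    -0.001]
 [-0.002  0.002 -0.002]
 [-0.001  0.001  0.001]
 [ 0.001 -0.002  0.002]
 [ 0.001 -0.001 -0.003]
 [ 0.001 -0.001 -0.   ]
 [-0.     0.001  0.003]]
[ 0.121  0.713  0.99  -0.393  1.928  0.858] [0.691 0.066 0.308] [ 0.116  0.879  0.365 -0.284]
lat: tcp 0.05119326360215021 z 0.00045585953252672663 d6= 112.30052230869778
lat: tcp -0.00636398033892982 z -0.283775077903857 d6= 0.02242614251377613
lat: tcp 0.002579393698486143 z -0.2446001788134029 d6= -0.01054534674095179
lat: tcp 0.005215774318174882 z -0.24839566229528162 d6= -0.02099784782865734
lat: tcp 0.004885812965533309 z -0.2472173727793971 d6= -0.019763226631702515
lat: tcp 0.004927952288520443 z -0.2478903933013745 d6= -0.019879561377472384
lat: tcp -0.018438531613982567 z -0.3571315502606058 d6= 0.05162952307217779
```

```bash
python3 - <<'E'
from kin2 import *
np.set_printoptions(precision=3,suppress=True)
dl=X[7]
def fk(q3,z):
    e=array([np.cos(q3[0]),np.sin(q3[0]),0]);u=array([0,0,1]);n=np.cross(u,e);f=q3[1]+q3[2];S=lambda a:np.sin(a)*e+np.cos(a)*u
    el=a1*e+d1*u+L2*S(q3[1])+X[6]*S(q3[1]-np.pi/2)+dl*n; w=el+L4*S(f)+a3*S(f-np.pi/2); return el,w,w+d6*array(z)
for t,P in((35,(-.127,-.07,.171)),(35,(-.005,-.0685,.053)),(42,(-.005,-.0685,.053))):
    Rt=rot(case[2],np.radians(t));tcp=W(case,P)-.167*Rt[:,2]
    q=least_squares(lambda q:fk(q,Rt[:,2])[2]-tcp,[0,.7,1.]).x
    el,w,_=fk(q,Rt[:,2]);f=q[1]+q[2];ax=array([np.cos(q[0])*np.sin(f),np.sin(q[0])*np.sin(f),np.cos(f)])
    print(t,'q',q,'elbow',el,'wrist',w,'axis',ax)
    for nm,Q in(('shelf corner',(-.03,-.15,.44)),('shelf back',(.14,-.15,.44)),('post mid',(.125,-.155,.35)),('post top',(.125,-.155,.44))):
        v=W(case,Q)-w; s=v@ax; r=v-s*ax; print('  ',nm,'along',round(s,3),'dist',round(np.linalg.norm(r),3),r)
E
```

```text
35 q [0.117 0.698 1.008] elbow [0.241 0.079 0.599] wrist [0.765 0.141 0.462] axis [ 0.984  0.116 -0.135]
   shelf corner along -0.28 dist 0.138 [ 0.006 -0.124 -0.06 ]
   shelf back along -0.413 dist 0.242 [ 0.016 -0.228 -0.078]
   post mid along -0.392 dist 0.272 [ 0.003 -0.217 -0.165]
   post top along -0.404 dist 0.229 [ 0.015 -0.215 -0.077]
35 q [0.005 0.577 1.417] elbow [0.213 0.051 0.626] wrist [0.68  0.053 0.344] axis [ 0.912  0.004 -0.411]
   shelf corner along -0.208 dist 0.069 [ 0.005 -0.068  0.01 ]
   shelf back along -0.318 dist 0.191 [-0.015 -0.187 -0.035]
   post mid along -0.274 dist 0.209 [-0.048 -0.174 -0.107]
   post top along -0.311 dist 0.177 [-0.014 -0.173 -0.032]
42 q [0.038 0.677 1.329] elbow [0.241 0.06  0.604] wrist [0.704 0.077 0.317] axis [ 0.906  0.035 -0.422]
   shelf corner along -0.244 dist 0.087 [ 0.012 -0.084  0.02 ]
   shelf back along -0.357 dist 0.202 [-0.005 -0.2   -0.028]
   post mid along -0.312 dist 0.216 [-0.039 -0.188 -0.099]
   post top along -0.35 dist 0.188 [-0.004 -0.186 -0.025]
```

```bash
python3 - <<'E'
from h import *
np.set_printoptions(precision=3,suppress=True)
w=array([.765,.141,.462]);ax=array([.984,.116,-.135]);n=array([-.117,.993,0]);m=np.cross(ax,n)
def px(c,x,y): return (320+(x-396)/2.2,100+y/2.2) if c=='t' else (250+x/2.2,70+y/2.2)
from itertools import product
for c,uv in(('t',px('t',467,240)),('t',px('t',472,300)),('t',px('t',484,380)),('t',px('t',460,120)),('s',px('s',300,75)),('s',px('s',250,175)),('s',px('s',200,100)),('s',px('s',60,95)),('s',px('s',60,150))):
    d=T[c][:3,:3]@np.linalg.solve(K[c],[*uv,1]);o=T[c][:3,3]
    # closest approach of ray to axis
    M=np.c_[ax,-d];s,t=np.linalg.lstsq(M,o-w,rcond=None)[0]
    v=o+t*d-(w+s*ax);print(c,np.array(uv).round(),'along',s.round(3),'dist',np.linalg.norm(v).round(3),'lat',(v@n).round(3),'up',(v@m).round(3))
E
```

```text
t [352. 209.] along -0.328 dist 0.07 lat -0.07 up 0.006
t [355. 236.] along -0.403 dist 0.071 lat -0.071 up 0.006
t [360. 273.] along -0.498 dist 0.078 lat -0.077 up 0.007
t [349. 155.] along -0.171 dist 0.073 lat -0.072 up 0.006
s [386. 104.] along -0.432 dist 0.088 lat -0.038 up 0.079
s [364. 150.] along -0.357 dist 0.051 lat 0.027 up -0.044
s [341. 115.] along -0.288 dist 0.06 lat -0.027 up 0.053
s [277. 113.] along -0.079 dist 0.077 lat -0.034 up 0.069
s [277. 138.] along -0.074 dist 0.004 lat 0.002 up -0.003
```

```bash
python3 - <<'E'
from h import *
show();print('pulley',onz('t',(302,171),.042),onz('s',(279,249),.042))
Rt=rot(case[2],np.radians(35))
for z in(.17,.08,.048):delta([.60,.13,z],Rt)
print(R.from_matrix(Rt.T@rot(case[2],np.radians(40))).as_rotvec())
E
```

```text
t 4.8 tcp [0.6906 0.0663 0.3078] z [-0.415 -0.411 -0.812] y [ 0.708 -0.706 -0.004] grasp [ 0.6213 -0.0024  0.1722] case [-0.1282 -0.0704  0.1722] tip case [-0.1171 -0.0705  0.1568] F [-0.7  0.4 -5.4] w 0.364 40.0 j [ 0.12  0.71  0.99 -0.39  1.93  0.86]
pulley [0.67297198 0.19616375 0.042     ] [0.6733879  0.21826846 0.042     ]
d [ 0.0632 -0.1089 -0.0438] a [-0.0017  0.013   0.004 ] |a|deg 0.8
d [ 0.1158 -0.1085  0.0293] a [-0.0017  0.013   0.004 ] |a|deg 0.8
d [ 0.1345 -0.1084  0.0553] a [-0.0017  0.013   0.004 ] |a|deg 0.8
[-1.24450494e-17 -8.72664626e-02  3.68294765e-17]
```

```bash
python3 - <<'E'
from h import *
Rt=rot(case[2],np.radians(35))
for z in(.14,.07,.0475):delta([.545,.115,z],Rt)
E
```

```text
d [ 0.0406 -0.1371  0.0096] a [-0.0017  0.013   0.004 ] |a|deg 0.8
d [ 0.0815 -0.1368  0.0664] a [-0.0017  0.013   0.004 ] |a|deg 0.8
d [ 0.0947 -0.1368  0.0846] a [-0.0017  0.013   0.004 ] |a|deg 0.8
```

{"name": "arm_command", "arguments": {"series": [{"dx": 0.01, "dy": -0.03, "dz": 0.002, "ax": -0.002, "ay": 0.013, "az": 0.004, "grip": -1}, {"dx": 0.02, "dy": -0.065, "dz": 0.005, "ax": -0.002, "ay": 0.013, "az": 0.004, "grip": -1}, {"dx": 0.03, "dy": -0.1, "dz": 0.007, "ax": -0.002, "ay": 0.013, "az": 0.004, "grip": -1}, {"dx": 0.04, "dy": -0.137, "dz": 0.01, "ax": -0.002, "ay": 0.013, "az": 0.004, "grip": -1}, {"dx": 0.06, "dy": -0.137, "dz": 0.038, "ax": -0.002, "ay": 0.013, "az": 0.004, "grip": -1}, {"dx": 0.0815, "dy": -0.137, "dz": 0.0665, "ax": -0.002, "ay": 0.013, "az": 0.004, "grip": -1}, {"dx": 0.0815, "dy": -0.137, "dz": 0.0665, "ax": -0.002, "ay": 0.013, "az": 0.004, "grip": -1}, {"dx": 0.0815, "dy": -0.137, "dz": 0.0665, "ax": -0.002, "ay": 0.013, "az": 0.004, "grip": -1}]}}

```text
t: 5.47
eef_pos: [0.6115, 0.1825, 0.2054]
tcp_rot: [0.115, 0.88, 0.365, -0.28]
wrist_force: [0.3, -1.2, -5.6]
gripper_width: 0.363
grip_force: 40.0
```

```bash
python3 - <<'E'
from h import *
show()
Rt=rot(case[2],np.radians(35))
for z in(.0525,.046):delta([.545,.115,z],Rt)
E
```

```text
t 5.47 tcp [0.6115 0.1825 0.2054] z [-0.409 -0.408 -0.816] y [ 0.707 -0.707 -0.001] grasp [0.5432 0.1145 0.069 ] case [-0.1555 -0.2083  0.069 ] tip case [-0.1445 -0.2084  0.0535] F [ 0.3 -1.2 -5.6] w 0.363 40.0 j [ 0.29  0.69  1.22 -0.28  1.78  1.1 ]
d [0.0101 0.0008 0.0126] a [-0.0005  0.0048  0.0014] |a|deg 0.3
d [0.0138 0.0009 0.0179] a [-0.0005  0.0048  0.0014] |a|deg 0.3
```

{"name": "arm_command", "arguments": {"series": [{"dx": 0.003, "dy": 0.0, "dz": 0.004, "ax": 0, "ay": 0.005, "az": 0.001, "grip": -1}, {"dx": 0.006, "dy": 0.0, "dz": 0.008, "ax": 0, "ay": 0.005, "az": 0.001, "grip": -1}, {"dx": 0.0095, "dy": 0.001, "dz": 0.012, "ax": 0, "ay": 0.005, "az": 0.001, "grip": -1}, {"dx": 0.012, "dy": 0.001, "dz": 0.0155, "ax": 0, "ay": 0.005, "az": 0.001, "grip": -1}, {"dx": 0.0135, "dy": 0.001, "dz": 0.0178, "ax": 0, "ay": 0.005, "az": 0.001, "grip": -1}, {"dx": 0.0135, "dy": 0.001, "dz": 0.0178, "ax": 0, "ay": 0.005, "az": 0.001, "grip": -1}]}}

```text
t: 5.97
eef_pos: [0.6146, 0.1811, 0.185]
tcp_rot: [0.114, 0.883, 0.363, -0.275]
wrist_force: [-1.0, -0.7, -6.5]
gripper_width: 0.365
grip_force: 40.0
```

{"name": "arm_command", "arguments": {"series": [{"dx": 0, "dy": 0, "dz": 0, "ax": 0, "ay": 0, "az": 0, "grip": -0.1}, {"dx": 0, "dy": 0, "dz": 0, "ax": 0, "ay": 0, "az": 0, "grip": -0.1}, {"dx": 0, "dy": 0, "dz": 0, "ax": 0, "ay": 0, "az": 0, "grip": -0.1}, {"dx": 0, "dy": 0, "dz": 0, "ax": 0, "ay": 0, "az": 0, "grip": -0.1}]}}

```text
t: 6.3
eef_pos: [0.615, 0.1814, 0.1866]
tcp_rot: [0.115, 0.883, 0.363, -0.275]
wrist_force: [0.2, 1.2, 0.0]
gripper_width: 0.447
grip_force: 0.0
```

```bash
python3 - <<'E'
from h import *
show()
Rt=rot(case[2],np.radians(40))
delta([.545,.115,.052],Rt)
E
```

```text
t 6.3 tcp [0.615  0.1814 0.1866] z [-0.401 -0.402 -0.823] y [ 0.705 -0.71   0.003] grasp [0.548  0.1143 0.0491] case [-0.1587 -0.2048  0.0491] tip case [-0.1479 -0.2048  0.0335] F [0.2 1.2 0. ] w 0.447 0.0 j [ 0.29  0.71  1.22 -0.28  1.75  1.11]
d [ 0.0127 -0.0025 -0.0007] a [ 0.0011 -0.0939 -0.0038] |a|deg 5.4
```

```bash
python3 - <<'E'
from h import *
delta([.547,.1145,.051],rot(case[2],np.radians(40)))
E
```

```text
d [ 0.0141 -0.0007 -0.0005] a [ 0.0011 -0.0939 -0.0038] |a|deg 5.4
```

{"name": "arm_command", "arguments": {"series": [{"dx": 0.007, "dy": -0.0004, "dz": 0, "ax": 0.001, "ay": -0.047, "az": -0.002, "grip": -0.1}, {"dx": 0.0141, "dy": -0.0007, "dz": -0.0005, "ax": 0.001, "ay": -0.094, "az": -0.004, "grip": -0.1}, {"dx": 0.0141, "dy": -0.0007, "dz": -0.0005, "ax": 0.001, "ay": -0.094, "az": -0.004, "grip": -0.1}, {"dx": 0.0141, "dy": -0.0007, "dz": -0.0005, "ax": 0.001, "ay": -0.094, "az": -0.004, "grip": -1}, {"dx": 0.0141, "dy": -0.0007, "dz": -0.0005, "ax": 0.001, "ay": -0.094, "az": -0.004, "grip": -1}, {"dx": 0.0141, "dy": -0.0007, "dz": -0.0005, "ax": 0.001, "ay": -0.094, "az": -0.004, "grip": -1}, {"dx": 0.0141, "dy": -0.0007, "dz": -0.0005, "ax": 0.001, "ay": -0.094, "az": -0.004, "grip": -1}, {"dx": 0.0141, "dy": -0.0007, "dz": -0.0005, "ax": 0.001, "ay": -0.094, "az": -0.004, "grip": -1}]}}

```text
t: 6.97
eef_pos: [0.6226, 0.19, 0.178]
tcp_rot: [0.13, 0.868, 0.359, -0.316]
wrist_force: [0.6, 0.3, -4.6]
gripper_width: 0.366
grip_force: 40.0
```

```bash
cat >> h.py <<'E'
def fore(q,pts=((-.03,-.15,.44),(-.03,-.15,.46),(.14,-.15,.44),(.125,-.155,.40))):
    """clearance of forearm axis to rack points for joints q"""
    from kin2 import X
    a1,d1,L2,L4,a3,d6,b2,dl=X
    e=array([np.cos(q[0]),np.sin(q[0]),0]);u=array([0,0,1]);n=np.cross(u,e);f=q[1]+q[2];S=lambda a:np.sin(a)*e+np.cos(a)*u
    el=a1*e+d1*u+L2*S(q[1])+b2*S(q[1]-np.pi/2)+dl*n; w=el+L4*S(f)+a3*S(f-np.pi/2);ax=S(f)
    for P in pts:
        v=W(case,P)-w;s=v@ax;r=v-s*ax;print('  fore',P,'along',round(s,3),'dist',round(np.linalg.norm(r),3),'lat',round(r@n,3),'up',round(r@np.cross(ax,n),3))
    return w
def ik(tcp,z,q0=(0.,.7,1.)):
    from kin2 import X
    a1,d1,L2,L4,a3,d6,b2,dl=X
    def fk(q):
        e=array([np.cos(q[0]),np.sin(q[0]),0]);u=array([0,0,1]);n=np.cross(u,e);f=q[1]+q[2];S=lambda a:np.sin(a)*e+np.cos(a)*u
        return a1*e+d1*u+L2*S(q[1])+b2*S(q[1]-np.pi/2)+dl*n+L4*S(f)+a3*S(f-np.pi/2)+d6*array(z)
    return least_squares(lambda q:fk(q)-tcp,q0).x
E
python3 - <<'E'
from h import *
show()
from plant import manip
st=manip.state();q=st['tcp_rot'];z=R.from_quat([q[1],q[2],q[3],q[0]]).as_matrix()[:,2]
print('model check',ik(st['eef_pos'],z),st['joint_positions'])
for yw in(0,-.087,.087):
  for P in((-.06,-.0815,.16),(0,-.0815,.058)):
    Rt=rot(case[2]+yw,np.radians(40));tcp=W(case,P)-.167*Rt[:,2];print(yw,P,tcp.round(3));fore(ik(tcp,Rt[:,2]))
delta([.547,.1145,.19],rot(case[2],np.radians(40)))
E
```

```text
t 6.97 tcp [0.6226 0.19   0.178 ] z [-0.456 -0.454 -0.766] y [ 0.706 -0.708 -0.001] grasp [0.5465 0.1143 0.0501] case [-0.1576 -0.2059  0.0501] tip case [-0.1454 -0.2059  0.0356] F [ 0.6  0.3 -4.6] w 0.366 40.0 j [ 0.3   0.8   1.13 -0.31  1.84  1.11]
model check [0.30493546 0.79620539 1.13643981] [ 0.30463115  0.79515447  1.13426949 -0.31209316  1.83947319  1.10565654]
0 (-0.06, -0.0815, 0.16) [0.641 0.033 0.288]
  fore (-0.03, -0.15, 0.44) along -0.238 dist 0.122 lat -0.112 up -0.048
  fore (-0.03, -0.15, 0.46) along -0.243 dist 0.116 lat -0.112 up -0.029
  fore (0.14, -0.15, 0.44) along -0.366 dist 0.234 lat -0.22 up -0.078
  fore (0.125, -0.155, 0.4) along -0.349 dist 0.237 lat -0.207 up -0.115
0 (0, -0.0815, 0.058) [ 0.599 -0.009  0.186]
  fore (-0.03, -0.15, 0.44) along -0.221 dist 0.086 lat -0.085 up 0.018
  fore (-0.03, -0.15, 0.46) along -0.229 dist 0.092 lat -0.085 up 0.036
  fore (0.14, -0.15, 0.44) along -0.334 dist 0.203 lat -0.2 up -0.035
  fore (0.125, -0.155, 0.4) along -0.31 dist 0.198 lat -0.186 up -0.068
-0.087 (-0.06, -0.0815, 0.16) [0.648 0.026 0.288]
  fore (-0.0
[... 657 characters left out ...]
9 0.288]
  fore (-0.03, -0.15, 0.44) along -0.227 dist 0.131 lat -0.122 up -0.049
  fore (-0.03, -0.15, 0.46) along -0.232 dist 0.125 lat -0.122 up -0.029
  fore (0.14, -0.15, 0.44) along -0.357 dist 0.242 lat -0.228 up -0.081
  fore (0.125, -0.155, 0.4) along -0.338 dist 0.245 lat -0.214 up -0.118
0.087 (0, -0.0815, 0.058) [ 0.592 -0.003  0.186]
  fore (-0.03, -0.15, 0.44) along -0.21 dist 0.097 lat -0.095 up 0.02
  fore (-0.03, -0.15, 0.46) along -0.219 dist 0.102 lat -0.095 up 0.038
  fore (0.14, -0.15, 0.44) along -0.324 dist 0.211 lat -0.208 up -0.036
  fore (0.125, -0.155, 0.4) along -0.3 dist 0.205 lat -0.194 up -0.068
d [-0.0895 -0.     -0.1075] a [-0.0006  0.0001  0.0007] |a|deg 0.1
```

{"name": "arm_command", "arguments": {"series": [{"dx": -0.02, "dy": 0, "dz": -0.024, "ax": 0, "ay": 0, "az": 0, "grip": -1}, {"dx": -0.042, "dy": 0, "dz": -0.05, "ax": 0, "ay": 0, "az": 0, "grip": -1}, {"dx": -0.065, "dy": 0, "dz": -0.08, "ax": 0, "ay": 0, "az": 0, "grip": -1}, {"dx": -0.09, "dy": 0, "dz": -0.1075, "ax": 0, "ay": 0, "az": 0, "grip": -1}, {"dx": -0.09, "dy": 0, "dz": -0.1075, "ax": 0, "ay": 0, "az": 0, "grip": -1}, {"dx": -0.09, "dy": 0, "dz": -0.1075, "ax": 0, "ay": 0, "az": 0, "grip": -1}]}}

```text
t: 7.47
eef_pos: [0.6236, 0.1905, 0.3213]
tcp_rot: [0.131, 0.869, 0.359, -0.314]
wrist_force: [0.3, 0.4, -6.2]
gripper_width: 0.361
grip_force: 40.0
```

```bash
python3 - <<'E'
from h import *
show()
Rt=rot(case[2]+.087,np.radians(40))
for P in((-.12,-.0815,.18),(-.06,-.0815,.155)):delta(W(case,P),Rt)
E
```

```text
t 7.47 tcp [0.6236 0.1905 0.3213] z [-0.451 -0.452 -0.769] y [ 0.706 -0.708  0.002] grasp [0.5482 0.1149 0.1929] case [-0.1593 -0.2051  0.1929] tip case [-0.1472 -0.2051  0.1782] F [ 0.3  0.4 -6.2] w 0.361 40.0 j [ 0.3   0.65  1.07 -0.34  2.03  1.04]
d [-0.0214  0.1145  0.0355] a [-0.0542 -0.0048 -0.0677] |a|deg 5.0
d [-0.0516  0.1145  0.093 ] a [-0.0542 -0.0048 -0.0677] |a|deg 5.0
```

{"name": "arm_command", "arguments": {"series": [{"dx": -0.007, "dy": 0.03, "dz": 0.01, "ax": -0.014, "ay": -0.001, "az": -0.017, "grip": -1}, {"dx": -0.013, "dy": 0.06, "dz": 0.02, "ax": -0.027, "ay": -0.002, "az": -0.034, "grip": -1}, {"dx": -0.018, "dy": 0.09, "dz": 0.03, "ax": -0.04, "ay": -0.004, "az": -0.05, "grip": -1}, {"dx": -0.0215, "dy": 0.1145, "dz": 0.0355, "ax": -0.054, "ay": -0.005, "az": -0.068, "grip": -1}, {"dx": -0.031, "dy": 0.1145, "dz": 0.055, "ax": -0.054, "ay": -0.005, "az": -0.068, "grip": -1}, {"dx": -0.041, "dy": 0.1145, "dz": 0.074, "ax": -0.054, "ay": -0.005, "az": -0.068, "grip": -1}, {"dx": -0.0516, "dy": 0.1145, "dz": 0.093, "ax": -0.054, "ay": -0.005, "az": -0.068, "grip": -1}, {"dx": -0.0516, "dy": 0.1145, "dz": 0.093, "ax": -0.054, "ay": -0.005, "az": -0.068, "grip": -1}, {"dx": -0.0516, "dy": 0.1145, "dz": 0.093, "ax": -0.054, "ay": -0.005, "az": -0.068, "grip": -1}]}}

```text
t: 8.22
eef_pos: [0.6317, 0.0383, 0.2762]
tcp_rot: [0.142, 0.85, 0.397, -0.316]
wrist_force: [0.9, 0.2, -5.5]
gripper_width: 0.364
grip_force: 40.0
```

```bash
python3 - <<'E'
from h import *
show()
Rt=rot(case[2]+.087,np.radians(40))
for P in((-.02,-.0815,.142),(0,-.0815,.11),(0,-.0815,.07),(0,-.0815,.057)):delta(W(case,P),Rt)
from plant import manip,optics
fore(manip.state()['joint_positions'])
import cv2
s=optics.read_camera('side')['image'][70:250,250:430,::-1]
t=optics.read_camera('top')['image'][100:280,320:500,::-1]
cv2.imwrite('pics/p3.png',cv2.resize(np.hstack([s,t]),None,fx=2.2,fy=2.2,interpolation=cv2.INTER_CUBIC))
E
```

```text
t 8.22 tcp [0.6317 0.0383 0.2762] z [-0.424 -0.493 -0.76 ] y [ 0.764 -0.645 -0.009] grasp [ 0.5608 -0.044   0.1493] case [-0.0559 -0.0837  0.1493] tip case [-0.0436 -0.0827  0.1349] F [ 0.9  0.2 -5.5] w 0.364 40.0 j [ 0.11  0.59  1.25 -0.48  1.84  0.81]
d [-0.0242 -0.0021  0.029 ] a [-0.0074  0.01    0.0048] |a|deg 0.8
d [-0.0185 -0.0035  0.0663] a [-0.0074  0.01    0.0048] |a|deg 0.8
d [ 0.0075 -0.0032  0.0967] a [-0.0074  0.01    0.0048] |a|deg 0.8
d [ 0.0159 -0.0031  0.1065] a [-0.0074  0.01    0.0048] |a|deg 0.8
  fore (-0.03, -0.15, 0.44) along -0.229 dist 0.128 lat -0.121 up -0.041
  fore (-0.03, -0.15, 0.46) along -0.234 dist 0.123 lat -0.121 up -0.022
  fore (0.14, -0.15, 0.44) along -0.358 dist 0.24 lat -0.227 up -0.076
  fore (0.125, -0.155, 0.4) along -0.339 dist 0.242 lat -0.214 up -0.112
```

View pics/p3.png

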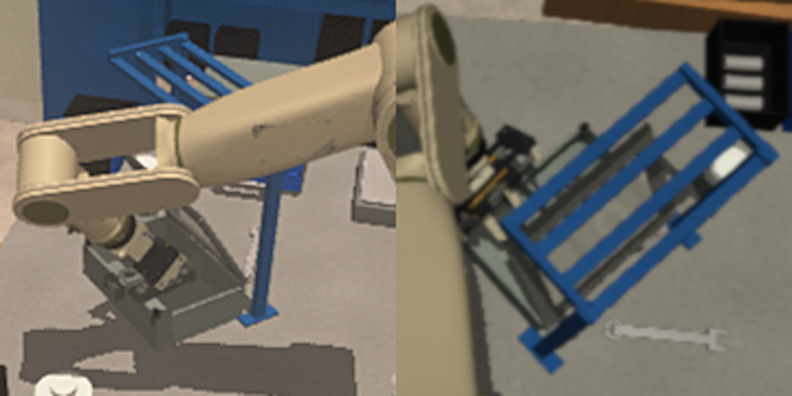

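{"name": "arm_command", "arguments": {"series": [{"dx": -0.012, "dy": -0.001, "dz": 0.014, "ax": -0.007, "ay": 0.01, "az": 0.005, "grip": -1}, {"dx": -0.024, "dy": -0.002, "dz": 0.029, "ax": -0.007, "ay": 0.01, "az": 0.005, "grip": -1}, {"dx": -0.021, "dy": -0.003, "dz": 0.048, "ax": -0.007, "ay": 0.01, "az": 0.005, "grip": -1}, {"dx": -0.0185, "dy": -0.0035, "dz": 0.066, "ax": -0.007, "ay": 0.01, "az": 0.005, "grip": -1}, {"dx": -0.006, "dy": -0.0035, "dz": 0.081, "ax": -0.007, "ay": 0.01, "az": 0.005, "grip": -1}, {"dx": 0.0075, "dy": -0.003, "dz": 0.0967, "ax": -0.007, "ay": 0.01, "az": 0.005, "grip": -1}, {"dx": 0.0075, "dy": -0.003, "dz": 0.0967, "ax": -0.007, "ay": 0.01, "az": 0.005, "grip": -1}, {"dx": 0.0075, "dy": -0.003, "dz": 0.0967, "ax": -0.007, "ay": 0.01, "az": 0.005, "grip": -1}]}}

```text
t: 8.98
eef_pos: [0.5942, -0.0017, 0.2006]
tcp_rot: [0.145, 0.852, 0.397, -0.308]
wrist_force: [-0.2, 0.5, -6.0]
gripper_width: 0.363
grip_force: 40.0
```

```bash
python3 - <<'E'
from h import *
show()
Rt=rot(case[2]+.087,np.radians(40))
for P in((0,-.0815,.0625),(0,-.0815,.0565)):delta(W(case,P),Rt)
from plant import manip
fore(manip.state()['joint_positions'])
E
```

```text
t 8.98 tcp [ 0.5942 -0.0017  0.2006] z [-0.41  -0.492 -0.768] y [ 0.766 -0.643  0.003] grasp [ 0.5257 -0.0839  0.0724] case [-0.0029 -0.0803  0.0724] tip case [ 0.0092 -0.0791  0.0578] F [-0.2  0.5 -6. ] w 0.363 40.0 j [ 0.06  0.56  1.43 -0.49  1.66  0.85]
d [ 0.0046 -0.001   0.0093] a [ 0.0033 -0.0025 -0.0008] |a|deg 0.2
d [ 0.0084 -0.001   0.014 ] a [ 0.0033 -0.0025 -0.0008] |a|deg 0.2
  fore (-0.03, -0.15, 0.44) along -0.205 dist 0.096 lat -0.096 up 0.009
  fore (-0.03, -0.15, 0.46) along -0.213 dist 0.1 lat -0.096 up 0.027
  fore (0.14, -0.15, 0.44) along -0.321 dist 0.213 lat -0.208 up -0.043
  fore (0.125, -0.155, 0.4) along -0.297 dist 0.209 lat -0.195 up -0.076
```

{"name": "arm_command", "arguments": {"series": [{"dx": 0.002, "dy": -0.001, "dz": 0.004, "ax": 0.003, "ay": -0.002, "az": 0, "grip": -1}, {"dx": 0.004, "dy": -0.001, "dz": 0.008, "ax": 0.003, "ay": -0.002, "az": 0, "grip": -1}, {"dx": 0.006, "dy": -0.001, "dz": 0.011, "ax": 0.003, "ay": -0.002, "az": 0, "grip": -1}, {"dx": 0.008, "dy": -0.001, "dz": 0.0135, "ax": 0.003, "ay": -0.002, "az": 0, "grip": -1}, {"dx": 0.008, "dy": -0.001, "dz": 0.0135, "ax": 0.003, "ay": -0.002, "az": 0, "grip": -1}]}}

```text
t: 9.4
eef_pos: [0.5919, -0.0036, 0.1856]
tcp_rot: [0.145, 0.853, 0.396, -0.309]
wrist_force: [-0.4, -0.7, -6.3]
gripper_width: 0.367
grip_force: 40.0
```

{"name": "arm_command", "arguments": {"series": [{"dx": 0.0006, "dy": 0, "dz": 0.0008, "ax": 0, "ay": 0, "az": 0, "grip": -1}, {"dx": 0.0006, "dy": 0, "dz": 0.0008, "ax": 0, "ay": 0, "az": 0, "grip": -1}]}}

```text
t: 9.57
eef_pos: [0.592, -0.0036, 0.1851]
tcp_rot: [0.145, 0.853, 0.396, -0.309]
wrist_force: [-0.2, 0.4, -5.2]
gripper_width: 0.364
grip_force: 40.0
```

```bash
python3 - <<'E'
from h import *
show()
E
```

```text
t 9.57 tcp [ 0.592  -0.0036  0.1851] z [-0.412 -0.491 -0.767] y [ 0.764 -0.645  0.003] grasp [ 0.5233 -0.0857  0.0569] case [ 0.     -0.0807  0.0569] tip case [ 0.0122 -0.0796  0.0424] F [-0.2  0.4 -5.2] w 0.364 40.0 j [ 0.06  0.58  1.44 -0.49  1.64  0.86]
```

{"name": "arm_command", "arguments": {"series": [{"dx": 0.0006, "dy": 0, "dz": 0.0008, "ax": 0, "ay": 0, "az": 0, "grip": -1}, {"dx": 0.0012, "dy": 0, "dz": 0.0015, "ax": 0, "ay": 0, "az": 0, "grip": -1}, {"dx": 0.0012, "dy": 0, "dz": 0.0015, "ax": 0, "ay": 0, "az": 0, "grip": -1}]}}

```text
t: 9.82
eef_pos: [0.5923, -0.0036, 0.1843]
tcp_rot: [0.145, 0.853, 0.395, -0.309]
wrist_force: [-1.1, 1.8, 4.0]
gripper_width: 0.364
grip_force: 40.0
```

```bash
python3 - <<'E'
from h import *
show()
E
```

```text
t 9.82 tcp [ 0.5923 -0.0036  0.1843] z [-0.412 -0.492 -0.767] y [ 0.764 -0.645  0.004] grasp [ 0.5235 -0.0857  0.0561] case [-0.0001 -0.0805  0.0561] tip case [ 0.012  -0.0794  0.0416] F [-1.1  1.8  4. ] w 0.364 40.0 j [ 0.06  0.58  1.44 -0.49  1.63  0.86]
```

{"name": "arm_command", "arguments": {"series": [{"dx": 0, "dy": 0, "dz": 0, "ax": 0, "ay": 0, "az": 0, "grip": -0.05}, {"dx": 0, "dy": 0, "dz": 0, "ax": 0, "ay": 0, "az": 0, "grip": -0.05}, {"dx": 0, "dy": 0, "dz": 0, "ax": 0, "ay": 0, "az": 0, "grip": -0.05}, {"dx": 0, "dy": 0, "dz": 0, "ax": 0, "ay": 0, "az": 0, "grip": -0.05}, {"dx": 0, "dy": 0, "dz": 0, "ax": 0, "ay": 0, "az": 0, "grip": -0.05}]}}

```text
t: 10.23
eef_pos: [0.592, -0.0037, 0.1832]
tcp_rot: [0.145, 0.853, 0.396, -0.309]
wrist_force: [-0.4, 0.5, 0.1]
gripper_width: 0.477
grip_force: 0.0
```

{"name": "arm_command", "arguments": {"series": [{"dx": 0, "dy": 0, "dz": -0.01, "ax": 0, "ay": 0, "az": 0, "grip": -0.05}, {"dx": 0, "dy": 0, "dz": -0.03, "ax": 0, "ay": 0, "az": 0, "grip": -0.05}, {"dx": 0, "dy": 0, "dz": -0.06, "ax": 0, "ay": 0, "az": 0, "grip": -0.05}, {"dx": 0, "dy": 0, "dz": -0.095, "ax": 0, "ay": 0, "az": 0, "grip": -0.05}, {"dx": 0, "dy": 0, "dz": -0.13, "ax": 0, "ay": 0, "az": 0, "grip": -0.5}, {"dx": 0, "dy": 0, "dz": -0.17, "ax": 0, "ay": 0, "az": 0, "grip": -1}, {"dx": 0, "dy": 0, "dz": -0.2, "ax": 0, "ay": 0, "az": 0, "grip": -1}, {"dx": 0, "dy": 0, "dz": -0.2, "ax": 0, "ay": 0, "az": 0, "grip": -1}]}}

```text
t: 10.9
eef_pos: [0.6766, 0.0979, 0.3442]
tcp_rot: [0.146, 0.854, 0.396, -0.304]
wrist_force: [-0.5, -0.0, 1.3]
gripper_width: 0.236
grip_force: 0.0
```

```bash
python3 - <<'E'
from h import *
show()
from plant import manip,optics
import cv2
s=optics.read_camera('side')['image'][130:240,270:400,::-1]
t=optics.read_camera('top')['image'][120:270,330:480,::-1]
f=lambda a,k:cv2.resize(a,None,fx=k,fy=k,interpolation=cv2.INTER_CUBIC)
a=f(s,3.4);b=f(t,2.3);o=np.zeros((max(len(a),len(b)),a.shape[1]+b.shape[1],3),np.uint8);o[:len(a),:a.shape[1]]=a;o[:len(b),a.shape[1]:]=b
cv2.imwrite('pics/p4.png',o)
# lid hook feasibility
for th in(1.02,.7,.4,.1):
  for tilt in(45,):
   for y in(-.1,-.06,.06):
    ex,ez=.1-.225*np.cos(th),.077+.225*np.sin(th)
    Rt=rot(case[2]+.087,np.radians(tilt));tcp=W(case,(ex+.01,y,ez+.01))-.186*Rt[:,2];q=ik(tcp,Rt[:,2]);print(th,tilt,y,tcp.round(3),'wrist r',np.hypot(*tcp[:2]).round(3),q.round(2));fore(q,((-.03,-.15,.44),(-.03,-.15,.47)))
E
```

```text
t 10.9 tcp [0.6766 0.0979 0.3442] z [-0.403 -0.491 -0.773] y [ 0.766 -0.643  0.009] grasp [0.6093 0.0159 0.2152] case [-0.1327 -0.0919  0.2152] tip case [-0.1207 -0.0907  0.2005] F [-0.5 -0.   1.3] w 0.236 0.0 j [ 0.18  0.68  0.99 -0.47  1.99  0.81]
1.02 45 -0.1 [0.6   0.034 0.41 ] wrist r 0.601 [0.12 0.42 1.23]
  fore (-0.03, -0.15, 0.44) along -0.198 dist 0.175 lat -0.127 up -0.121
  fore (-0.03, -0.15, 0.47) along -0.201 dist 0.156 lat -0.127 up -0.091
1.02 45 -0.06 [0.628 0.006 0.41 ] wrist r 0.628 [0.08 0.49 1.15]
  fore (-0.03, -0.15, 0.44) along -0.22 dist 0.158 lat -0.105 up -0.118
  fore (-0.03, -0.15, 0.47) along -0.222 dist 0.137 lat -0.105 up -0.088
1.02 45 0.06 [ 0.713 -0.079  0.41 ] wrist r 0.717 [-0.03  0.72  0.83]
  fore (-0.03, -0.15, 0.44) along -0.304 dist 0.108 lat -0.049 up -0.096
  fore (-0.03, -0.15, 0.47) along -0.304 dist 0.082 lat -0.049 up -0.066
0.7 45 -0.1 [0.638 0.072 0.363] wrist r 0.642 [0.17 0.58 1.11]
  fore (-0.03, -0.15, 0.44) along -0.249 dist 0.173 lat -0.149 up -0.087
  fore (-0.03, -0.15, 0.47) along -0.252 dist 0.16 lat -0.149 up -0.057
0.7 45
[... 963 characters left out ...]
-0.004
  fore (-0.03, -0.15, 0.47) along -0.371 dist 0.09 lat -0.086 up 0.026
0.1 45 -0.1 [0.675 0.109 0.241] wrist r 0.684 [0.21 0.81 1.01]
  fore (-0.03, -0.15, 0.44) along -0.313 dist 0.168 lat -0.167 up -0.012
  fore (-0.03, -0.15, 0.47) along -0.32 dist 0.168 lat -0.167 up 0.017
0.1 45 -0.06 [0.703 0.081 0.241] wrist r 0.708 [0.17 0.87 0.92]
  fore (-0.03, -0.15, 0.44) along -0.329 dist 0.147 lat -0.147 up -0.005
  fore (-0.03, -0.15, 0.47) along -0.335 dist 0.149 lat -0.147 up 0.024
0.1 45 0.06 [ 0.788 -0.004  0.241] wrist r 0.788 [0.05 1.12 0.52]
  fore (-0.03, -0.15, 0.44) along -0.388 dist 0.1 lat -0.093 up 0.038
  fore (-0.03, -0.15, 0.47) along -0.39 dist 0.115 lat -0.093 up 0.068
```

View pics/p4.png

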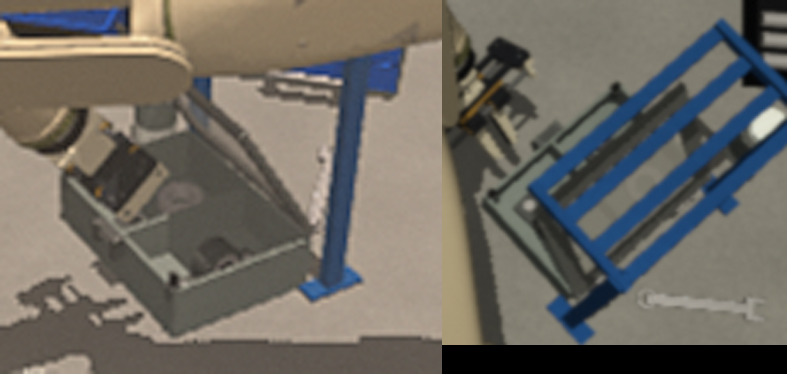

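```bash
cat >> h.py <<'E'
YAW=.087;TI=np.radians(45);HW=.009;YL=-.08
def tipat(th,gap=0.,s=.018):
    c=array([.1-.225*np.cos(th)+.01*np.sin(th),.077+.225*np.sin(th)+.01*np.cos(th)])
    d=array([.707,-.707]) if th>.785 else array([np.cos(th),-np.sin(th)])
    p=c+s*d+array([.707,.707])*(HW+gap); return (p[0],YL,p[1])
def dl(P): delta(W(case,P),rot(case[2]+YAW,TI),off=.186)
E
python3 - <<'E'
from h import *
show();print(proj('s',W(case,(0,-.0805,.04))))
for P in((-.17,-.08,.30),(-.09,-.08,.383),tipat(1.04,.012)): print(P);dl(P)
E
```

```text
t 11.0 tcp [0.675  0.0956 0.3383] z [-0.409 -0.491 -0.769] y [ 0.765 -0.644  0.005] grasp [0.6067 0.0136 0.2098] case [-0.1291 -0.0921  0.2098] tip case [-0.117  -0.0909  0.1952] F [ 0.1 -0.4 -0.2] w 0.15 0.0 j [ 0.18  0.68  1.   -0.47  1.99  0.81]
[334.3533652  206.39395452]
(-0.17, -0.08, 0.3)
d [-0.01    0.0166 -0.1129] a [ 0.0036 -0.092  -0.0032] |a|deg 5.3
(-0.09, -0.08, 0.383)
d [-0.1244  0.0101 -0.1258] a [ 0.0036 -0.092  -0.0032] |a|deg 5.3
(np.float64(0.022297484395058242), -0.08, np.float64(0.2782241537020789))
d [-0.1435 -0.0002  0.0263] a [ 0.0036 -0.092  -0.0032] |a|deg 5.3
```

{"name": "arm_command", "arguments": {"series": [{"dx": -0.003, "dy": 0.005, "dz": -0.035, "ax": 0.001, "ay": -0.03, "az": -0.001, "grip": -1}, {"dx": -0.006, "dy": 0.01, "dz": -0.07, "ax": 0.002, "ay": -0.06, "az": -0.002, "grip": -1}, {"dx": -0.01, "dy": 0.0165, "dz": -0.113, "ax": 0.0035, "ay": -0.092, "az": -0.003, "grip": -1}, {"dx": -0.048, "dy": 0.014, "dz": -0.117, "ax": 0.0035, "ay": -0.092, "az": -0.003, "grip": -1}, {"dx": -0.086, "dy": 0.012, "dz": -0.121, "ax": 0.0035, "ay": -0.092, "az": -0.003, "grip": -1}, {"dx": -0.1245, "dy": 0.01, "dz": -0.126, "ax": 0.0035, "ay": -0.092, "az": -0.003, "grip": -1}, {"dx": -0.1245, "dy": 0.01, "dz": -0.126, "ax": 0.0035, "ay": -0.092, "az": -0.003, "grip": -1}, {"dx": -0.1245, "dy": 0.01, "dz": -0.126, "ax": 0.0035, "ay": -0.092, "az": -0.003, "grip": -1}, {"dx": -0.1245, "dy": 0.01, "dz": -0.126, "ax": 0.0035, "ay": -0.092, "az": -0.003, "grip": -1}], "squeeze": 10}}

```text
t: 11.75
eef_pos: [0.672, 0.0766, 0.5118]
tcp_rot: [0.16, 0.837, 0.389, -0.349]
wrist_force: [0.4, 0.1, -1.1]
gripper_width: 0.005
grip_force: 0.0
```

```bash
python3 - <<'E'
from h import *
show()
for P in(tipat(1.04,.014),): print(P);dl(P)
E
```

```text
t 11.75 tcp [0.672  0.0766 0.5118] z [-0.46  -0.541 -0.704] y [ 0.764 -0.645 -0.004] grasp [ 0.5952 -0.0137  0.3941] case [-0.1018 -0.0809  0.3941] tip case [-0.0883 -0.0798  0.3808] F [ 0.4  0.1 -1.1] w 0.005 0.0 j [ 0.17  0.65  0.75 -0.65  2.29  0.57]
(np.float64(0.02371148439505824), -0.08, np.float64(0.2796381537020789))
d [-0.0075 -0.0101  0.1505] a [-0.0038  0.0039  0.0012] |a|deg 0.3
```

{"name": "arm_command", "arguments": {"series": [{"dx": -0.0075, "dy": -0.002, "dz": 0.025, "ax": -0.004, "ay": 0.004, "az": 0.001, "grip": -1}, {"dx": -0.0075, "dy": -0.003, "dz": 0.05, "ax": -0.004, "ay": 0.004, "az": 0.001, "grip": -1}, {"dx": -0.0075, "dy": -0.005, "dz": 0.075, "ax": -0.004, "ay": 0.004, "az": 0.001, "grip": -1}, {"dx": -0.0075, "dy": -0.007, "dz": 0.1, "ax": -0.004, "ay": 0.004, "az": 0.001, "grip": -1}, {"dx": -0.0075, "dy": -0.009, "dz": 0.125, "ax": -0.004, "ay": 0.004, "az": 0.001, "grip": -1}, {"dx": -0.0075, "dy": -0.01, "dz": 0.15, "ax": -0.004, "ay": 0.004, "az": 0.001, "grip": -1}, {"dx": -0.0075, "dy": -0.01, "dz": 0.15, "ax": -0.004, "ay": 0.004, "az": 0.001, "grip": -1}, {"dx": -0.0075, "dy": -0.01, "dz": 0.15, "ax": -0.004, "ay": 0.004, "az": 0.001, "grip": -1}]}}

```text
t: 12.42
eef_pos: [0.5915, -0.0017, 0.4094]
tcp_rot: [0.161, 0.837, 0.39, -0.349]
wrist_force: [0.1, -0.2, 1.1]
gripper_width: 0.01
grip_force: 0.0
```

```bash
python3 - <<'E'
from h import *
show()
for th in(1.04,1.0,.95,.9,.85,.8,.75,.7): print(th);dl(tipat(th))
E
```

```text
t 12.42 tcp [ 0.5915 -0.0017  0.4094] z [-0.458 -0.541 -0.705] y [ 0.765 -0.644 -0.003] grasp [ 0.515  -0.0921  0.2917] case [ 0.0104 -0.082   0.2917] tip case [ 0.0238 -0.0809  0.2783] F [ 0.1 -0.2  1.1] w 0.01 0.0 j [ 0.07  0.39  1.28 -0.59  2.01  0.66]
1.04
d [ 0.0125  0.0014 -0.001 ] a [-0.0021  0.0029  0.0026] |a|deg 0.3
1.0
d [ 0.0211  0.0021 -0.0035] a [-0.0021  0.0029  0.0026] |a|deg 0.3
0.95
d [ 0.032   0.003  -0.0061] a [-0.0021  0.0029  0.0026] |a|deg 0.3
0.9
d [ 0.0431  0.0038 -0.0082] a [-0.0021  0.0029  0.0026] |a|deg 0.3
0.85
d [ 0.0542  0.0046 -0.0097] a [-0.0021  0.0029  0.0026] |a|deg 0.3
0.8
d [ 0.0654  0.0054 -0.0107] a [-0.0021  0.0029  0.0026] |a|deg 0.3
0.75
d [ 0.076   0.0061 -0.0111] a [-0.0021  0.0029  0.0026] |a|deg 0.3
0.7
d [ 0.0863  0.0067 -0.011 ] a [-0.0021  0.0029  0.0026] |a|deg 0.3
```

{"name": "arm_command", "arguments": {"series": [{"dx": 0.008, "dy": 0.001, "dz": 0, "ax": -0.002, "ay": 0.003, "az": 0.002, "grip": -1}, {"dx": 0.0125, "dy": 0.0014, "dz": -0.001, "ax": -0.002, "ay": 0.003, "az": 0.002, "grip": -1}, {"dx": 0.017, "dy": 0.0017, "dz": -0.002, "ax": -0.002, "ay": 0.003, "az": 0.002, "grip": -1}, {"dx": 0.021, "dy": 0.002, "dz": -0.0035, "ax": -0.002, "ay": 0.003, "az": 0.002, "grip": -1}, {"dx": 0.0265, "dy": 0.0025, "dz": -0.005, "ax": -0.002, "ay": 0.003, "az": 0.002, "grip": -1}, {"dx": 0.032, "dy": 0.003, "dz": -0.006, "ax": -0.002, "ay": 0.003, "az": 0.002, "grip": -1}, {"dx": 0.0375, "dy": 0.0034, "dz": -0.007, "ax": -0.002, "ay": 0.003, "az": 0.002, "grip": -1}, {"dx": 0.043, "dy": 0.0038, "dz": -0.008, "ax": -0.002, "ay": 0.003, "az": 0.002, "grip": -1}, {"dx": 0.0485, "dy": 0.0042, "dz": -0.009, "ax": -0.002, "ay": 0.003, "az": 0.002, "grip": -1}, {"dx": 0.054, "dy": 0.0046, "dz": -0.0097, "ax": -0.002, "ay": 0.003, "az": 0.002, "grip": -1}]}}

```text
t: 13.25
eef_pos: [0.6253, 0.0303, 0.3812]
tcp_rot: [0.163, 0.839, 0.39, -0.344]
wrist_force: [-0.1, 0.6, 2.4]
gripper_width: 0.006
grip_force: 0.8
```

```bash
python3 - <<'E'
from h import *
show()
for th in(.85,.8,.7,.6,.5,.4,.3,.2): print(th);dl(tipat(th))
from plant import optics
import cv2
s=optics.read_camera('side')['image'][110:230,270:400,::-1];cv2.imwrite('pics/p5.png',cv2.resize(s,None,fx=4.5,fy=4.5,interpolation=cv2.INTER_CUBIC))
E
```

```text
t 13.25 tcp [0.6253 0.0303 0.3812] z [-0.45  -0.541 -0.71 ] y [ 0.766 -0.643  0.005] grasp [ 0.5501 -0.06    0.2626] case [-0.0371 -0.0799  0.2626] tip case [-0.0238 -0.0787  0.2491] F [-0.1  0.6  2.4] w 0.006 0.8 j [ 0.12  0.51  1.18 -0.57  2.01  0.72]
0.85
d [ 0.0016 -0.0007  0.0032] a [ 0.004  -0.0045 -0.0027] |a|deg 0.4
0.8
d [ 0.0128 -0.      0.0024] a [ 0.004  -0.0045 -0.0027] |a|deg 0.4
0.7
d [0.0337 0.0012 0.0022] a [ 0.004  -0.0045 -0.0027] |a|deg 0.4
0.6
d [0.0543 0.0023 0.0042] a [ 0.004  -0.0045 -0.0027] |a|deg 0.4
0.5
d [0.0746 0.0033 0.0082] a [ 0.004  -0.0045 -0.0027] |a|deg 0.4
0.4
d [0.0944 0.004  0.0141] a [ 0.004  -0.0045 -0.0027] |a|deg 0.4
0.3
d [0.1136 0.0047 0.0221] a [ 0.004  -0.0045 -0.0027] |a|deg 0.4
0.2
d [0.1318 0.0051 0.0319] a [ 0.004  -0.0045 -0.0027] |a|deg 0.4
```

View pics/p5.png

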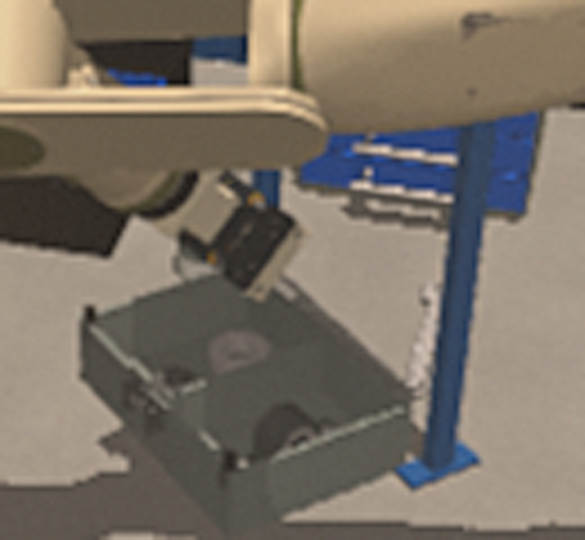

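```bash
python3 - <<'E'
from h import *
u=lambda p:((p-array([270,110]))*4.5).round()
for th in(.07,.5,.7,.85,1.02):
    print(th,[u(proj('s',W(case,(.1-.225*np.cos(th),y,.077+.225*np.sin(th))))) for y in(.14,0,-.14)])
print([u(proj('s',W(case,(.1,y,.077)))) for y in(.14,0,-.14)],u(proj('s',W(case,(0,-.08,.066)))))
E
```

```text
0.07 [array([ 60., 308.]), array([132., 384.]), array([211., 469.])]
0.5 [array([ 83., 220.]), array([157., 294.]), array([241., 376.])]
0.7 [array([106., 180.]), array([182., 252.]), array([267., 332.])]
0.85 [array([127., 151.]), array([205., 222.]), array([292., 301.])]
1.02 [array([156., 122.]), array([235., 191.]), array([324., 269.])]
[array([254., 257.]), array([332., 327.]), array([417., 404.])] [291. 412.]
```

{"name": "arm_command", "arguments": {"series": [{"dx": 0.007, "dy": 0, "dz": 0.003, "ax": 0.004, "ay": -0.0045, "az": -0.003, "grip": -1}, {"dx": 0.013, "dy": 0, "dz": 0.0024, "ax": 0.004, "ay": -0.0045, "az": -0.003, "grip": -1}, {"dx": 0.0205, "dy": 0.0005, "dz": 0.0022, "ax": 0.004, "ay": -0.0045, "az": -0.003, "grip": -1}, {"dx": 0.027, "dy": 0.001, "dz": 0.0022, "ax": 0.004, "ay": -0.0045, "az": -0.003, "grip": -1}, {"dx": 0.034, "dy": 0.001, "dz": 0.0022, "ax": 0.004, "ay": -0.0045, "az": -0.003, "grip": -1}, {"dx": 0.041, "dy": 0.0015, "dz": 0.003, "ax": 0.004, "ay": -0.0045, "az": -0.003, "grip": -1}, {"dx": 0.048, "dy": 0.002, "dz": 0.0036, "ax": 0.004, "ay": -0.0045, "az": -0.003, "grip": -1}, {"dx": 0.0545, "dy": 0.002, "dz": 0.0042, "ax": 0.004, "ay": -0.0045, "az": -0.003, "grip": -1}, {"dx": 0.0645, "dy": 0.003, "dz": 0.006, "ax": 0.004, "ay": -0.0045, "az": -0.003, "grip": -1}, {"dx": 0.0745, "dy": 0.003, "dz": 0.008, "ax": 0.004, "ay": -0.0045, "az": -0.003, "grip": -1}]}}

```text
t: 14.13
eef_pos: [0.6583, 0.0644, 0.3228]
tcp_rot: [0.161, 0.838, 0.39, -0.347]
wrist_force: [0.2, -1.2, 0.9]
gripper_width: 0.006
grip_force: 0.6
```

```bash
python3 - <<'E'
from h import *
show()
for th in(.5,.45,.4,.35,.3,.25,.2,.15,.1): print(th);dl(tipat(th))
E
```

```text
t 14.13 tcp [0.6583 0.0644 0.3228] z [-0.455 -0.541 -0.707] y [ 0.765 -0.644  0.   ] grasp [ 0.5823 -0.0259  0.2047] case [-0.084  -0.0813  0.2047] tip case [-0.0706 -0.0801  0.1913] F [ 0.2 -1.2  0.9] w 0.006 0.6 j [ 0.15  0.66  1.07 -0.53  1.99  0.78]
0.5
d [-0.0001  0.0001 -0.    ] a [ 0.0001 -0.0004 -0.    ] |a|deg 0.0
0.45
d [0.0099 0.0006 0.0027] a [ 0.0001 -0.0004 -0.    ] |a|deg 0.0
0.4
d [0.0198 0.001  0.0059] a [ 0.0001 -0.0004 -0.    ] |a|deg 0.0
0.35
d [0.0294 0.0014 0.0096] a [ 0.0001 -0.0004 -0.    ] |a|deg 0.0
0.3
d [0.0389 0.0017 0.0137] a [ 0.0001 -0.0004 -0.    ] |a|deg 0.0
0.25
d [0.0482 0.002  0.0184] a [ 0.0001 -0.0004 -0.    ] |a|deg 0.0
0.2
d [0.0572 0.0022 0.0235] a [ 0.0001 -0.0004 -0.    ] |a|deg 0.0
0.15
d [0.066  0.0024 0.029 ] a [ 0.0001 -0.0004 -0.    ] |a|deg 0.0
0.1
d [0.0744 0.0026 0.035 ] a [ 0.0001 -0.0004 -0.    ] |a|deg 0.0
```

{"name": "arm_command", "arguments": {"series": [{"dx": 0.01, "dy": 0.0006, "dz": 0.0027, "ax": 0, "ay": 0, "az": 0, "grip": -1}, {"dx": 0.02, "dy": 0.001, "dz": 0.006, "ax": 0, "ay": 0, "az": 0, "grip": -1}, {"dx": 0.0295, "dy": 0.0014, "dz": 0.0096, "ax": 0, "ay": 0, "az": 0, "grip": -1}, {"dx": 0.039, "dy": 0.0017, "dz": 0.0137, "ax": 0, "ay": 0, "az": 0, "grip": -1}, {"dx": 0.048, "dy": 0.002, "dz": 0.0184, "ax": 0, "ay": 0, "az": 0, "grip": -1}, {"dx": 0.057, "dy": 0.0022, "dz": 0.0235, "ax": 0, "ay": 0, "az": 0, "grip": -1}, {"dx": 0.0615, "dy": 0.0023, "dz": 0.026, "ax": 0, "ay": 0, "az": 0, "grip": -1}, {"dx": 0.066, "dy": 0.0024, "dz": 0.029, "ax": 0, "ay": 0, "az": 0, "grip": -1}]}}

```text
t: 14.8
eef_pos: [0.6764, 0.0827, 0.255]
tcp_rot: [0.161, 0.837, 0.39, -0.348]
wrist_force: [-1.4, 1.1, 0.5]
gripper_width: 0.003
grip_force: 0.5
```

```bash
python3 - <<'E'
from h import *
show()
for th in(.15,.1,.07,.04,.02,0,-.02): print(th);dl(tipat(th))
E
```

```text
t 14.8 tcp [0.6764 0.0827 0.255 ] z [-0.456 -0.541 -0.706] y [ 0.765 -0.644 -0.001] grasp [ 0.6002 -0.0077  0.1371] case [-0.1095 -0.0816  0.1371] tip case [-0.0961 -0.0805  0.1236] F [-1.4  1.1  0.5] w 0.003 0.5 j [ 0.17  0.78  1.02 -0.51  1.94  0.84]
0.15
d [-0.0001  0.0004 -0.0009] a [-0.0008  0.001   0.0009] |a|deg 0.1
0.1
d [0.0084 0.0006 0.0051] a [-0.0008  0.001   0.0009] |a|deg 0.1
0.07
d [0.0133 0.0006 0.0089] a [-0.0008  0.001   0.0009] |a|deg 0.1
0.04
d [0.0182 0.0007 0.0128] a [-0.0008  0.001   0.0009] |a|deg 0.1
0.02
d [0.0213 0.0007 0.0155] a [-0.0008  0.001   0.0009] |a|deg 0.1
0
d [0.0244 0.0008 0.0182] a [-0.0008  0.001   0.0009] |a|deg 0.1
-0.02
d [0.0275 0.0008 0.021 ] a [-0.0008  0.001   0.0009] |a|deg 0.1
```

{"name": "arm_command", "arguments": {"series": [{"dx": 0.004, "dy": 0.0005, "dz": 0.002, "ax": -0.001, "ay": 0.001, "az": 0.001, "grip": -1}, {"dx": 0.0085, "dy": 0.0006, "dz": 0.005, "ax": -0.001, "ay": 0.001, "az": 0.001, "grip": -1}, {"dx": 0.0133, "dy": 0.0006, "dz": 0.009, "ax": -0.001, "ay": 0.001, "az": 0.001, "grip": -1}, {"dx": 0.016, "dy": 0.0006, "dz": 0.011, "ax": -0.001, "ay": 0.001, "az": 0.001, "grip": -1}, {"dx": 0.018, "dy": 0.0007, "dz": 0.013, "ax": -0.001, "ay": 0.001, "az": 0.001, "grip": -1}, {"dx": 0.018, "dy": 0.0007, "dz": 0.013, "ax": -0.001, "ay": 0.001, "az": 0.001, "grip": -1}]}}

```text
t: 15.3
eef_pos: [0.6795, 0.085, 0.2358]
tcp_rot: [0.162, 0.838, 0.389, -0.346]
wrist_force: [-0.3, 1.6, 8.7]
gripper_width: 0.007
grip_force: 4.5
```

```bash
python3 - <<'E'
from h import *
show()
for th in(.04,.02,0,-.02,-.04): print(th);dl(tipat(th))
E
```

```text
t 15.3 tcp [0.6795 0.085  0.2358] z [-0.454 -0.542 -0.708] y [ 0.765 -0.644  0.002] grasp [ 0.6037 -0.0055  0.1176] case [-0.1135 -0.0807  0.1176] tip case [-0.1002 -0.0795  0.1042] F [-0.3  1.6  8.7] w 0.007 4.5 j [ 0.18  0.81  1.02 -0.5   1.92  0.85]
0.04
d [ 0.0019 -0.0002  0.0018] a [ 0.0014 -0.0007 -0.0021] |a|deg 0.1
0.02
d [ 0.005  -0.0002  0.0045] a [ 0.0014 -0.0007 -0.0021] |a|deg 0.1
0
d [ 0.0081 -0.0002  0.0073] a [ 0.0014 -0.0007 -0.0021] |a|deg 0.1
-0.02
d [ 0.0112 -0.0002  0.0101] a [ 0.0014 -0.0007 -0.0021] |a|deg 0.1
-0.04
d [ 0.0141 -0.0002  0.013 ] a [ 0.0014 -0.0007 -0.0021] |a|deg 0.1
```

{"name": "arm_command", "arguments": {"series": [{"dx": 0.0015, "dy": 0, "dz": 0.0015, "ax": 0, "ay": 0, "az": 0, "grip": -1}, {"dx": 0.003, "dy": 0, "dz": 0.003, "ax": 0, "ay": 0, "az": 0, "grip": -1}, {"dx": 0.0045, "dy": 0, "dz": 0.0045, "ax": 0, "ay": 0, "az": 0, "grip": -1}, {"dx": 0.006, "dy": 0, "dz": 0.006, "ax": 0, "ay": 0, "az": 0, "grip": -1}, {"dx": 0.006, "dy": 0, "dz": 0.006, "ax": 0, "ay": 0, "az": 0, "grip": -1}]}}

```text
t: 15.72
eef_pos: [0.6796, 0.0852, 0.2268]
tcp_rot: [0.162, 0.838, 0.39, -0.346]
wrist_force: [0.3, 2.2, 5.4]
gripper_width: 0.005
grip_force: 2.8
```

```bash
python3 -c "
from h import *
show()"
```

```text
t 15.72 tcp [0.6796 0.0852 0.2268] z [-0.453 -0.541 -0.709] y [ 0.765 -0.644  0.002] grasp [ 0.604  -0.0051  0.1084] case [-0.114  -0.0807  0.1084] tip case [-0.1007 -0.0795  0.0949] F [0.3 2.2 5.4] w 0.005 2.8 j [ 0.18  0.82  1.02 -0.5   1.91  0.86]
```

{"name": "arm_command", "arguments": {"series": [{"dx": 0.001, "dy": 0, "dz": 0.001, "ax": 0, "ay": 0, "az": 0, "grip": -1}, {"dx": 0.002, "dy": 0, "dz": 0.002, "ax": 0, "ay": 0, "az": 0, "grip": -1}, {"dx": 0.003, "dy": 0, "dz": 0.003, "ax": 0, "ay": 0, "az": 0, "grip": -1}, {"dx": 0.003, "dy": 0, "dz": 0.003, "ax": 0, "ay": 0, "az": 0, "grip": -1}]}}

```text
t: 16.05
eef_pos: [0.6798, 0.0854, 0.2244]
tcp_rot: [0.162, 0.838, 0.389, -0.345]
wrist_force: [-0.8, 3.2, 14.0]
gripper_width: 0.006
grip_force: 6.8
```

```bash
python3 -c "
from h import *
show()"
```

```text
t 16.05 tcp [0.6798 0.0854 0.2244] z [-0.453 -0.541 -0.708] y [ 0.765 -0.644  0.003] grasp [ 0.6042 -0.005   0.1061] case [-0.1142 -0.0806  0.1061] tip case [-0.1009 -0.0794  0.0926] F [-0.8  3.2 14. ] w 0.006 6.8 j [ 0.18  0.83  1.02 -0.5   1.91  0.86]
```

{"name": "arm_command", "arguments": {"series": [{"dx": 0.001, "dy": 0, "dz": 0.001, "ax": 0, "ay": 0, "az": 0, "grip": -1}, {"dx": 0.002, "dy": 0, "dz": 0.002, "ax": 0, "ay": 0, "az": 0, "grip": -1}, {"dx": 0.002, "dy": 0, "dz": 0.002, "ax": 0, "ay": 0, "az": 0, "grip": -1}]}}

```text
t: 16.3
eef_pos: [0.6799, 0.0855, 0.2238]
tcp_rot: [0.163, 0.838, 0.389, -0.346]
wrist_force: [-3.2, 5.5, 24.3]
gripper_width: 0.005
grip_force: 12.4
```

{"name": "arm_command", "arguments": {"series": [{"dx": -0.003, "dy": 0, "dz": -0.003, "ax": 0, "ay": 0, "az": 0, "grip": -1}, {"dx": -0.007, "dy": 0, "dz": -0.007, "ax": 0, "ay": 0, "az": 0, "grip": -1}, {"dx": -0.02, "dy": 0, "dz": -0.02, "ax": 0, "ay": 0, "az": 0, "grip": -1}, {"dx": -0.02, "dy": 0, "dz": -0.05, "ax": 0, "ay": 0, "az": 0, "grip": -1}, {"dx": -0.02, "dy": 0, "dz": -0.09, "ax": 0, "ay": 0, "az": 0, "grip": -1}, {"dx": -0.02, "dy": 0, "dz": -0.13, "ax": 0, "ay": 0, "az": 0, "grip": -1}, {"dx": -0.02, "dy": 0, "dz": -0.17, "ax": 0, "ay": 0, "az": 0, "grip": -1}, {"dx": -0.02, "dy": 0, "dz": -0.17, "ax": 0, "ay": 0, "az": 0, "grip": -1}]}}

```text
t: 16.97
eef_pos: [0.7484, 0.1687, 0.3595]
tcp_rot: [0.162, 0.839, 0.39, -0.343]
wrist_force: [0.4, 0.2, -0.6]
gripper_width: 0.002
grip_force: 0.0
```

```bash
python3 - <<'E'
from h import *
show()
from plant import optics
import cv2
im=optics.read_camera('side')['image'][:,:,::-1]
s=cv2.resize(im[140:235,275:395],None,fx=5,fy=5,interpolation=cv2.INTER_CUBIC);cv2.imwrite('pics/p6.png',s)
u=lambda p:((p-array([275,140]))*5).round()
for th in(0,.07):
    print(th,[u(proj('s',W(case,(.1-.225*np.cos(th),y,.077+.225*np.sin(th))))) for y in(.14,-.14)],[u(proj('s',W(case,(.1-.225*np.cos(th)+.01*np.sin(th),y,.087+.225*np.sin(th))))) for y in(.14,-.14)])
E
```

```text
t 16.97 tcp [0.7484 0.1687 0.3595] z [-0.448 -0.54  -0.712] y [ 0.766 -0.643  0.005] grasp [0.6735 0.0785 0.2405] case [-0.2223 -0.0909  0.2405] tip case [-0.2091 -0.0896  0.227 ] F [ 0.4  0.2 -0.6] w 0.002 0.0 j [ 0.26  1.04  0.43 -0.56  2.26  0.73]
0 [array([ 41., 207.]), array([209., 387.])] [array([ 41., 198.]), array([209., 377.])]
0.07 [array([ 41., 192.]), array([210., 371.])] [array([ 42., 182.]), array([211., 361.])]
```

View pics/p6.png

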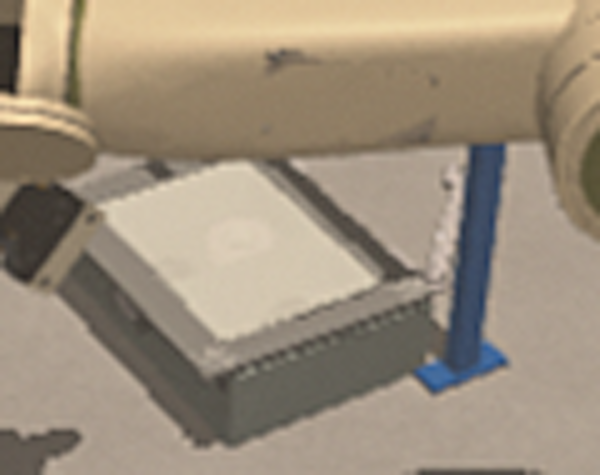

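```bash
python3 -c "
from plant import order
print(order.close_job())"
```

```text
the job is handed in; nothing more can be done
None
```

The bearing sits upright in the empty bay, about 5° off straight front-to-back (to keep the forearm clear of the rack), and the lid was lowered slowly and pressed to its stop. It looked fully down in the last picture after I let go; I took the catch as snapped from a force drop during pressing and did not test it again. The job is handed in; the judge gave no verdict.

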